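# Sweep up the burnt-out tea lights and nest the covers

## Robot

A 6-joint arm with a two-finger parallel gripper is mounted at the origin on a cart in front of the work surface, level with it; the furniture and walls round the work are solid. World frame = base frame: x ahead of the robot, y to its left, z up, the work surface at z = 0. Lengths are in m, angles in rad, forces in N, time in s.
With the tool pointing down it reaches from about 0.15 to 0.775 m from the base axis. Payload 6.1 kg.
Tool frame: the origin (TCP) lies between the finger pads; the fingertips stand 8 mm ahead of it and the grasp point (between the pads) lies 11 mm behind it; z points along the fingers, y is the line along which they close (so a half turn about z gives the same grasp; the last joint's range is limited). The gripper opens to 85 mm and grips with 20 to 120 N. Pads are 22 mm wide; open, the fingers measure 114 mm over their backs; the gripper's body (76 mm by 85 mm) begins 54 mm behind the grasp point. The pads swing forward as they close: fully open they stand 13 mm farther back than shut.
Start: joints at [1.254, 0.126, -0.04, 1.405, 0, 1.571], TCP at [0.164, 0.499, 0.239] pointing down, gripper open.
Joint ranges: [-2.72, 2.72], [-0.95, 1.95], [-1.27, 1.35], [-1.78, 2.02], [-1.46, 1.47], [-3.14, 3.14]. Speed limits (rad/s): [2.39, 2.39, 3.01, 3.14, 3.14, 3.14].

## Interface

Orientations are given as [roll, pitch, yaw] about the fixed x, y, z axes, in that order (R = Rz(yaw) Ry(pitch) Rx(roll)).
In Python, from rig import bot gives the robot as it stands.
- The arm moves only by the tool jog_arm, never from a script. Its argument "series" is a list of rows, each an object with "translation": the shift along the world's x, y, z in units of 25 mm (1.0 is 25 mm), a list of three; "rotation": the turn, a rotation vector about the world's x, y, z in units of 5 degrees (1.0 is 5 degrees), a list of three. In form: [{"translation": [tx, ty, tz], "rotation": [ax, ay, az]}, ...]. A call has 1 to 12 rows; each row shifts and turns the commanded pose from where the row before left it; what a row does not reach is not made up. A row lasts 1/12 s, in which the tool goes at most 41.7 mm and 7.16 degrees, less where a joint would pass 70% of its speed; a pose out of reach is approached as far as the arm can. A call is refused whole if a number of a shift passes 1 or a number of a turn 1, either way. A call with a gripper value outside its range is refused whole. "claw" is the closure, from 0 (fully open) to 1 (shut), set as the call begins (left out, the last holds). The fingers move at their own pace and stop on an object; "squeeze" is the grip in N (left out, the last holds). Time passes only in rows, so rows that do not move let the fingers close. It gives the time, the measured TCP pose, the force, the opening and the grip force at its end, in the units of the state.
- bot.sense(): the state, without advancing time (a new reading comes with each control period).
- bot.grab_frame(name): name is "scene" or "top" or "wrist"; returns the picture (420x560x3 uint8, red, green, blue); there is no depth.
- bot.camera_params(name): a dict with "vfov" (degrees; the focal length in pixels is half the picture's height over the tangent of half this angle, whatever the lens; pixels are square), "cx", "cy" (the principal point, pixels), "R" (3x3) and "t" (3): a world point X has camera coordinates R X + t; the wrist camera has in their place "mount" (4x4, takes a point from camera to tool coordinates, whose origin is the TCP and whose axes are the flange's). Camera axes: x right, y down, z forward; pixel columns grow to the right and rows downward; lengths in m; the calibration is good to about 2 mm. A picture is of the moment at which its call begins: read the wrist's pose just before it. camera_params takes no time and is no camera call.
- bot.finish_job(): hands the job in; it is judged then, once.
The state is a dict: "t": time; "joints": joint angles; "joint_velocities": joint speeds; "tau": joint torques, N m; "tool_pos": TCP position; "tcp_rot": TCP orientation; "wrist_force": force on the tool from outside, world axes, zero at the start; "ft_torque": the same for the moment, N m; "opening": finger opening in m; "grip_force": force on a finger pad.
Only numpy, scipy, OpenCV 4.12 (cv2) and the standard library are available. Lean on these libraries where they do the work, as an engineer would, in place of code of your own. Each camera call takes 0.05 s, during which the arm holds its last target. There are 200 camera calls.

## Task

Clear the worktop after the evening: nest the loose upturned covers one in the other in the cover that stands on the round cork trivet, and with the scraper sweep all the burnt-out tea lights through the mouth of the hooded catcher until each lies wholly under its clear roof, without touching a tea light with the fingers. Then stand the scraper back upright on the middle of its cork mat; leave the salt shaker and the small glass where they are.

Things in the scene. Friction and masses are not known exactly. Their poses are not given: they have to be found in the camera images.
- catcher: low catcher fixed on the worktop: steel back and sides, clear flat roof (underside 42, top 46 mm up), no floor. Outside 175 deep (its x, growing from the mouth to the back) x 188 wide (y), inside 171 x 180 mm. Origin on the worktop under its middle. The mouth takes the whole front (-x side)
- catcher_mouth (a point): middle of the catcher's open mouth at worktop level, directly below the front edge of the roof; its x axis points straight in under the roof, y along the mouth (180 mm wide)
- scraper: scraper standing on the mat, 250 g; x = pushing direction. Origin under its foot (x -56 to 56 mm, 50 wide, 12 high). Steel blade across the front: 80 wide, 26 high, front face at x = 65, cheeks on to x = 85 (90 wide there). Post (x -30 to 0, 22 thick) carries a bar along x: x -43 to 47, 22 thick, z 87 to 113. Post at the roof's edge: blade reaches 65 mm under it. None while held
- scraper_grip (a point): middle of the scraper's handle bar, over its centre of mass: 8 mm ahead of the scraper's origin and 100 mm above its underside; x along the bar (pushing direction); grip the bar across its 22 mm thickness
- mat: cork mat fixed on the worktop, home of the scraper: 190 mm (x) x 150 mm (y), 4 mm thick, origin at the centre of its underside
- trivet: round cork trivet fixed on the worktop, 130 mm across, 6 mm thick, origin at the centre of its underside
- cover_base: upturned domed metal cover standing dome down on the trivet, 90 g, loose: 112 mm across, 44 high; origin at the centre of its underside (flat, 52 across). Dome: lower 26 mm, 86 across at its top; above it an upright rim band 18 high, 9 thick (radius 47 to 56): pinch it, one finger inside. A nested cover sits 18 mm higher, band on band, its dome inside with 3 mm of play
- cover_b: an upturned domed cover, same shape as cover_base; origin at the centre of its underside, z up. May be absent
- cover_c: an upturned domed cover, same shape as cover_base; origin at the centre of its underside, z up. May be absent
- cover_d: an upturned domed cover, same shape as cover_base; origin at the centre of its underside, z up. May be absent
- candle0: a burnt-out tea light (flat disc in a metal cup, 38 mm across, 15 mm high, 20 g, slides easily); origin at the centre of its underside. May be absent
- candle1: a burnt-out tea light (flat disc in a metal cup, 38 mm across, 15 mm high, 20 g, slides easily); origin at the centre of its underside. May be absent
- candle2: a burnt-out tea light (flat disc in a metal cup, 38 mm across, 15 mm high, 20 g, slides easily); origin at the centre of its underside. May be absent
- candle3: a burnt-out tea light (flat disc in a metal cup, 38 mm across, 15 mm high, 20 g, slides easily); origin at the centre of its underside. May be absent
- candle4: a burnt-out tea light (flat disc in a metal cup, 38 mm across, 15 mm high, 20 g, slides easily); origin at the centre of its underside. May be absent
- candle5: a burnt-out tea light (flat disc in a metal cup, 38 mm across, 15 mm high, 20 g, slides easily); origin at the centre of its underside. May be absent
- salt_shaker: bystander: salt shaker, 44 mm across, 90 mm high; origin at the centre of its underside. It stands beside a paper bag 0.4 m tall at the back left (beyond x 0.6, y 0.35 m): swing the arm clear of that bag; jars, bottles and a wine glass stand along the back (beyond x 0.72 m)
- small_glass: bystander: small drinking glass, 63 mm across, 88 mm high; origin at its underside

How it is judged:
By the outcome, as a careful person would: the job done as asked, in the order asked, and still so for the second after the job is handed in, with the robot touching nothing.
Of candle0, candle1, candle2, candle3, candle4, candle5 only 4 to 6 are there at a start; the rules pass over those that are not, and their reading is None.
Of cover_b, cover_c, cover_d only 2 to 3 are there at a start; the rules pass over those that are not, and their reading is None.
At some moment in a run one of candle0, candle1, candle2, candle3, candle4, candle5, cover_b, cover_c, cover_d may be knocked a few centimetres aside while the robot is not near it.
It also fails if it takes over 210 s, if anything falls off the work surface, if the arm or the gripper's body presses on something with over 40 N, if the wrist force passes 120 N, or if a joint passes its speed limit or range.

## Working session

There is one attempt and no reset: what is moved stays moved. The work goes in short steps, Python scripts to look and compute and a tool call to move; the robot and the scene stay as the last step left them, time stands still between calls to the robot, and variables do not carry over. Pictures are saved under pics/ and viewed, at most 17 in all, crops included, and the job is handed in when it is done.

Besides the shell and the picture viewer there is one more tool, called after "Request:" by a JSON object that holds its "op" and its "data". jog_arm: Moves the arm, as the interface text tells. Its arguments: {"type":"object","properties":{"series":{"type":"array"},"claw":{"type":"number"},"squeeze":{"type":"number"}},"required":["series"]}

```bash
mkdir -p pics; ls; python3 - <<'E'
from rig import bot
import cv2
s=bot.sense(); print(s['t'],s['tool_pos'],s['tcp_rot'],s['opening'])
for n in('scene','top'):
    im=bot.grab_frame(n); cv2.imwrite(f'pics/{n}0.png',cv2.resize(im[:,:,::-1],(800,600),interpolation=cv2.INTER_CUBIC))
    print(n,bot.camera_params(n))
print(bot.camera_params('wrist'))
E
```

```text
pics
0.0 [0.1634066  0.49849201 0.23851666] [-3.13996654e+00 -3.35326995e-05  2.82480903e+00] 0.08560484864847351
scene {'vfov': 55.55176548572003, 'cx': 277.309400496919, 'cy': 203.19415219633174, 'R': array([[ 0.83602167, -0.5482958 ,  0.02096405],
       [-0.29696367, -0.48426614, -0.8229817 ],
       [ 0.46138959,  0.68180497, -0.56768092]]), 't': array([-0.50093237,  0.22012484,  0.81658336])}
top {'vfov': 55.10711096765206, 'cx': 283.0494587802518, 'cy': 202.56845629740974, 'R': array([[-0.01880785, -0.99978497, -0.00873399],
       [-0.98117938,  0.02013553, -0.19204579],
       [ 0.19218036,  0.00495764, -0.9813471 ]]), 't': array([-0.0161962 ,  0.57752782,  1.05597036])}
{'vfov': 69.26026099889799, 'cx': 279.0285740843276, 'cy': 208.72807320812066, 'mount': array([[ 1.21211250e-03, -9.58209499e-01, -2.86064831e-01,
         7.23049361e-02],
       [ 9.99999253e-01,  1.11639367e-03,  4.97693398e-04,
        -6.47567468e-04],
       [-1.57533576e-04, -2.86065220e-01,  9.58210136e-01,
        -1.34318088e-01],
       [ 0.00000000e+00,  0.00000000e+00,  0.00000000e+00,
         1.00000000e+00]])}
```

View pics/top0.png

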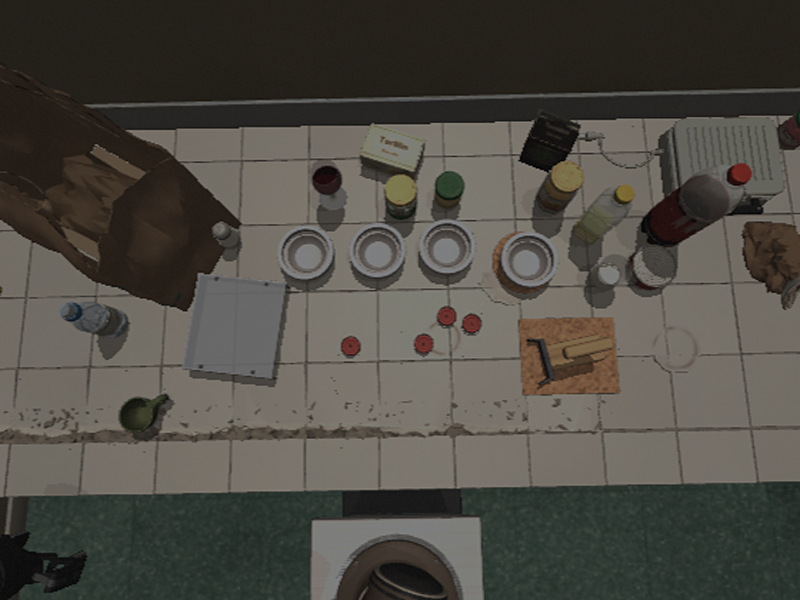

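View pics/scene0.png

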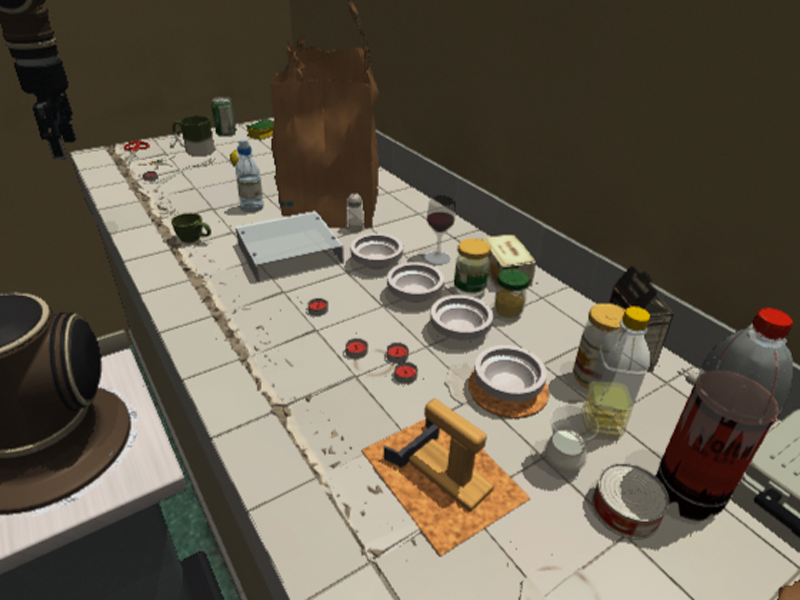

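```bash
cat > h.py <<'E'
from rig import bot
import numpy as np, cv2
from scipy.spatial.transform import Rotation as Ro
def cam(n,s=None):
    p=bot.camera_params(n); f=210/np.tan(np.radians(p['vfov'])/2)
    if n=='wrist':
        s=s or bot.sense(); T=np.eye(4); T[:3,:3]=Ro.from_euler('xyz',s['tcp_rot']).as_matrix(); T[:3,3]=s['tool_pos']
        W=np.linalg.inv(T@np.array(p['mount'])); R,t=W[:3,:3],W[:3,3]
    else: R,t=np.array(p['R']),np.array(p['t'])
    return f,p['cx'],p['cy'],R,t
def px2w(c,u,v,z=0.):
    f,cx,cy,R,t=c; d=R.T@np.array([(u-cx)/f,(v-cy)/f,1]); o=-R.T@t
    return o+d*(z-o[2])/d[2]
def w2px(c,X):
    f,cx,cy,R,t=c; q=R@np.asarray(X,float)+t; return f*q[0]/q[2]+cx,f*q[1]/q[2]+cy
def snap(n,name,box=None,k=None):
    "box native u0,v0,u1,v1"
    s=bot.sense(); im=bot.grab_frame(n)[:,:,::-1]
    np.save('pics/'+name+'.npy',im)
    if box: im=im[box[1]:box[3],box[0]:box[2]]
    k=k or min(800/im.shape[1],600/im.shape[0])
    cv2.imwrite('pics/'+name+'.png',cv2.resize(im,None,fx=k,fy=k,interpolation=cv2.INTER_CUBIC)); print(name,'k',k); return s
E
python3 - <<'E'
from h import *
im=cv2.imread('pics/top0.png')
a=im[210:400,180:450]; b=im[210:400,400:670]
a=cv2.resize(a,None,fx=2.9,fy=2.9,interpolation=cv2.INTER_CUBIC)
cv2.imwrite('pics/c0.png',a)
snap('top','t1',(280,147,450,280))
E
```

```text
t1 k 4.511278195488722
```

View pics/c0.png

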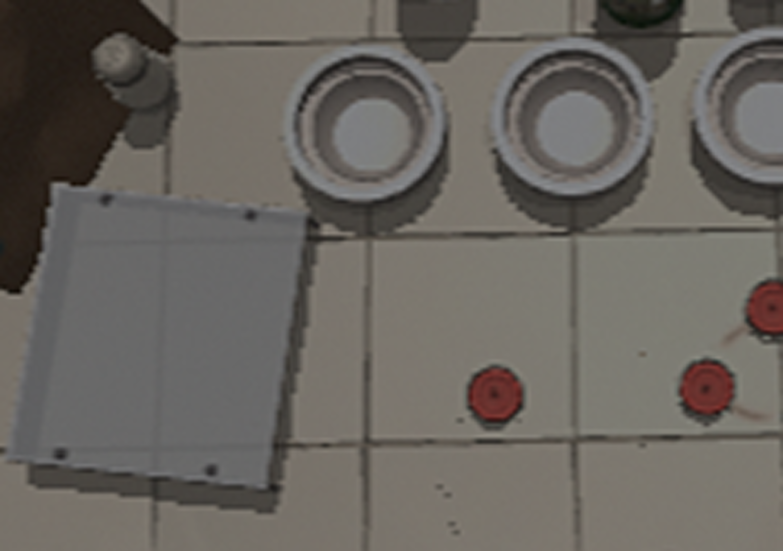

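View pics/t1.png

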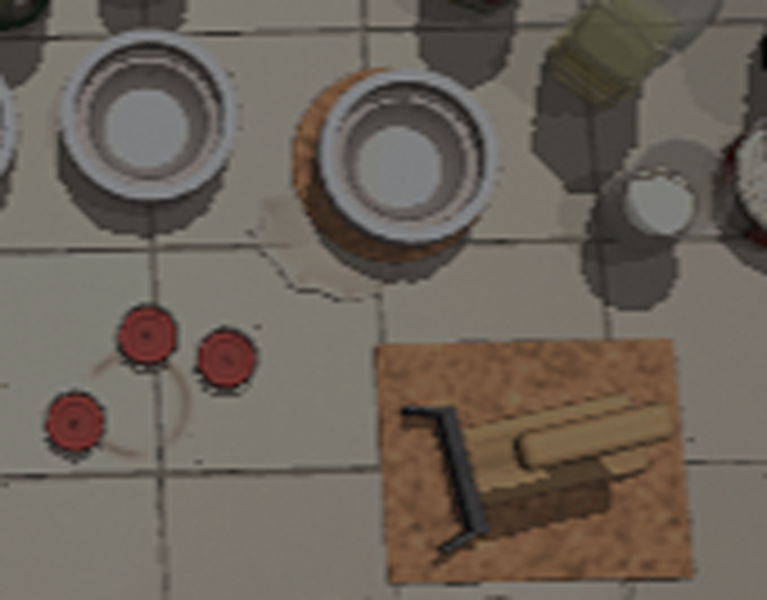

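```bash
python3 - <<'E'
from h import *
np.set_printoptions(precision=4,suppress=True)
c=cam('top')
A=lambda X,Y:((180+X/2.9)*.7,(210+Y/2.9)*.7)
B=lambda X,Y:(280+X/4.511,147+Y/4.511)
def P(n,uv,z): print(n,px2w(c,uv[0]-.0,uv[1],z))
for n,p in dict(ft=(310,215),fb=(270,488),bt=(55,183),bb=(12,460)).items(): P('roof '+n,A(*p),.046)
P('cov1',A(367,122),.044);P('cov2',A(573,117),.044);P('cov3',B(149,116),.044);P('base',B(408,156),.05)
P('cov2 base',A(575,127),.004)
for p in((495,394),(706,388)):P('cand',A(*p),.015)
for p in((147,335),(227,358),(74,422)):P('cand',B(*p),.015)
for p in((377,345),(672,340),(692,577),(390,582)):P('mat',B(*p),.004)
P('barL',B(522,450),.117);P('barR',B(675,420),.117)
P('bladetop',B(448,408),.03);P('bladebot',B(480,530),.03)
P('cheek',B(405,411),.03);P('cheek2',B(443,550),.03)
P('glass',B(662,205),.088);P('salt',A(120,55),.09)
E
```

```text
roof ft [0.5942 0.2023 0.046 ]
roof fb [0.4123 0.2248 0.046 ]
roof bt [0.62   0.3761 0.046 ]
roof bb [0.4338 0.3952 0.046 ]
cov1 [0.6588 0.165  0.044 ]
cov2 [0.6593 0.0241 0.044 ]
cov3 [ 0.6638 -0.114   0.044 ]
base [ 0.6331 -0.2734  0.05  ]
cov2 base [0.6627 0.0248 0.004 ]
cand [0.4739 0.0805 0.015 ]
cand [ 0.4752 -0.0629  0.015 ]
cand [ 0.5293 -0.1101  0.015 ]
cand [ 0.5138 -0.1598  0.015 ]
cand [ 0.4755 -0.0629  0.015 ]
mat [ 0.5216 -0.2564  0.004 ]
mat [ 0.5211 -0.443   0.004 ]
mat [ 0.3733 -0.4423  0.004 ]
mat [ 0.3738 -0.2559  0.004 ]
barL [ 0.4446 -0.3126  0.117 ]
barR [ 0.4598 -0.4002  0.117 ]
bladetop [ 0.4781 -0.2927  0.03  ]
bladebot [ 0.4035 -0.3072  0.03  ]
cheek [ 0.4768 -0.2661  0.03  ]
cheek2 [ 0.392  -0.2841  0.03  ]
glass [ 0.5906 -0.4141  0.088 ]
salt [0.6957 0.321  0.09  ]
```

Request:
{"op": "jog_arm", "data": {"series": [{"translation": [0, -1, 0], "rotation": [0, 0, -1]}, {"translation": [0, -1, 0], "rotation": [0, 0, -1]}, {"translation": [0, -1, 0], "rotation": [0, 0, -1]}, {"translation": [0.2, -1, 0], "rotation": [0, 0, -1]}, {"translation": [0.2, -1, 0], "rotation": [0, 0, -1]}, {"translation": [0.2, -1, 0], "rotation": [0, 0, -1]}, {"translation": [0.4, -1, 0], "rotation": [0, 0, -1]}, {"translation": [0.4, -1, 0], "rotation": [0, 0, -1]}, {"translation": [0.6, -1, 0], "rotation": [0, 0, -1]}, {"translation": [1, -1, 0], "rotation": [0, 0, -1]}, {"translation": [1, -1, 0], "rotation": [0, 0, -1]}, {"translation": [1, -1, 0], "rotation": [0, 0, -1]}], "claw": 0, "squeeze": 60}}

```text
t: 1.15
tool_pos: [0.289, 0.1974, 0.2394]
tcp_rot: [3.141, -0.0, 1.774]
wrist_force: [1.6, 0.9, 0.5]
opening: 0.0853
grip_force: 0.0
```

Request:
{"op": "jog_arm", "data": {"series": [{"translation": [1, -1, 0], "rotation": [0, 0, -1]}, {"translation": [1, -1, 0], "rotation": [0, 0, -1]}, {"translation": [1, -1, 0], "rotation": [0, 0, -0.4]}, {"translation": [1, -1, 0], "rotation": [0, 0, 0]}, {"translation": [1, -1, 0], "rotation": [0, 0, 0]}, {"translation": [1, -1, 0], "rotation": [0, 0, 0]}, {"translation": [1, -1, 0], "rotation": [0, 0, 0]}, {"translation": [1, -1, 0], "rotation": [0, 0, 0]}, {"translation": [1, -1, 0], "rotation": [0, 0, 0]}, {"translation": [1, -1, 0], "rotation": [0, 0, 0]}, {"translation": [1, -1, 0], "rotation": [0, 0, 0]}, {"translation": [0.5, -0.5, 0], "rotation": [0, 0, 0]}]}}

```text
t: 2.15
tool_pos: [0.578, -0.0914, 0.238]
tcp_rot: [-3.141, 0.001, 1.566]
wrist_force: [-0.2, 0.0, 0.7]
opening: 0.0852
grip_force: 0.0
```

```bash
python3 - <<'E'
from h import *
s=snap('wrist','w1'); print(s['t'],s['tool_pos'],s['tcp_rot'],s['wrist_force'],s['joints'])
c=cam('wrist',s)
for n,X in dict(cov3=(.664,-.114,.044),base=(.633,-.273,.05),c3=(.5293,-.110,.015),c4=(.5138,-.1598,.015)).items(): print(n,w2px(c,X))
E
```

```text
w1 k 1.4285714285714286
2.15 [ 0.57802445 -0.0914284   0.23802988] [-3.14092563e+00  5.58990397e-04  1.56610126e+00] [-0.15622036  0.02221691  0.72715628] [-1.56553234e-01  2.42098821e-01  9.85733660e-02  1.42784565e+00
 -6.53460754e-04  1.41893853e+00]
cov3 (np.float64(355.3925693488385), np.float64(205.5349877830303))
base (np.float64(323.14387958563265), np.float64(328.7904504344446))
c3 (np.float64(238.640381646698), np.float64(196.1117973301274))
c4 (np.float64(227.96782868724492), np.float64(234.54045041029008))
```

View pics/w1.png

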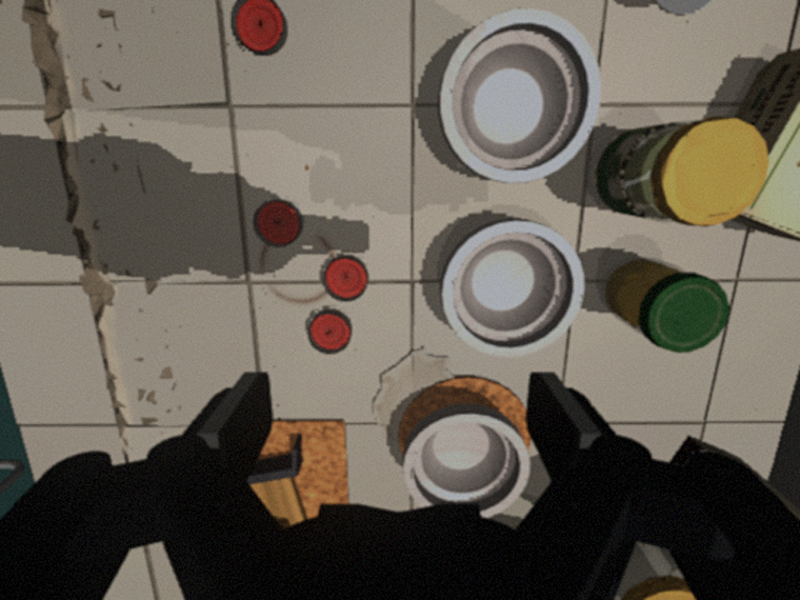

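Request:
{"op": "jog_arm", "data": {"series": [{"translation": [0.73, -0.41, 0], "rotation": [0, 0, 0]}, {"translation": [0.73, -0.41, 0], "rotation": [0, 0, 0]}, {"translation": [0, 0, -1], "rotation": [0, 0, 0]}, {"translation": [0, 0, -1], "rotation": [0, 0, 0]}, {"translation": [0, 0, -1], "rotation": [0, 0, 0]}, {"translation": [0, 0, -1], "rotation": [0, 0, 0]}, {"translation": [0, 0, -1], "rotation": [0, 0, 0]}, {"translation": [0, 0, -1], "rotation": [0, 0, 0]}, {"translation": [0, 0, 0], "rotation": [0, 0, 0]}, {"translation": [0, 0, 0], "rotation": [0, 0, 0]}, {"translation": [0, 0, 0], "rotation": [0, 0, 0]}], "claw": 0.45}}

```text
t: 3.12
tool_pos: [0.613, -0.1091, 0.0906]
tcp_rot: [3.141, 0.0, 1.568]
wrist_force: [0.8, -0.7, 0.5]
opening: 0.0471
grip_force: 0.0
```

```bash
python3 - <<'E'
from h import *
s=snap('wrist','w2'); print(s['t'],s['tool_pos'],s['tcp_rot'],s['wrist_force'],s['opening'])
E
```

```text
w2 k 1.4285714285714286
3.1167 [ 0.61301134 -0.10912661  0.09057071] [3.14059685e+00 1.41880472e-04 1.56822593e+00] [ 0.82557472 -0.70974983  0.48591579] 0.047143704075289866
```

View pics/w2.png

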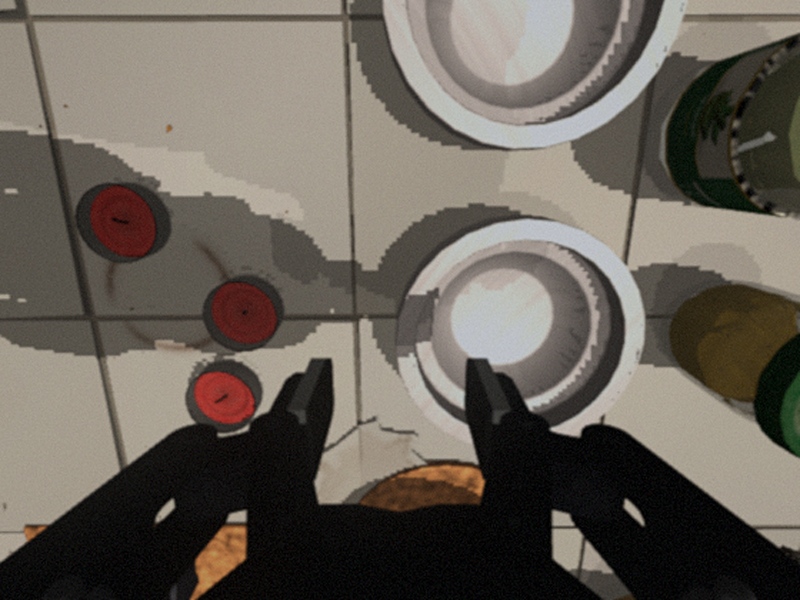

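Request:
{"op": "jog_arm", "data": {"series": [{"translation": [0.08, 0.05, -0.7], "rotation": [0, 0, 0]}, {"translation": [0, 0, -0.7], "rotation": [0, 0, 0]}, {"translation": [0, 0, -0.4], "rotation": [0, 0, 0]}, {"translation": [0, 0, -0.3], "rotation": [0, 0, 0]}, {"translation": [0, 0, 0], "rotation": [0, 0, 0]}, {"translation": [0, 0, 0], "rotation": [0, 0, 0]}]}}

```text
t: 3.67
tool_pos: [0.6148, -0.108, 0.0374]
tcp_rot: [3.141, 0.0, 1.568]
wrist_force: [1.2, -0.6, 0.3]
opening: 0.0472
grip_force: 0.0
```

Request:
{"op": "jog_arm", "data": {"series": [{"translation": [0, 0, 0], "rotation": [0, 0, 0]}, {"translation": [0, 0, 0], "rotation": [0, 0, 0]}, {"translation": [0, 0, 0], "rotation": [0, 0, 0]}, {"translation": [0, 0, 0], "rotation": [0, 0, 0]}, {"translation": [0, 0, 0], "rotation": [0, 0, 0]}, {"translation": [0, 0, 0], "rotation": [0, 0, 0]}, {"translation": [0, 0, 0], "rotation": [0, 0, 0]}, {"translation": [0, 0, 0], "rotation": [0, 0, 0]}], "claw": 1, "squeeze": 50}}

```text
t: 4.33
tool_pos: [0.615, -0.108, 0.0376]
tcp_rot: [3.14, 0.0, 1.568]
wrist_force: [-0.8, -0.5, 6.0]
opening: 0.0072
grip_force: 51.9
```

Request:
{"op": "jog_arm", "data": {"series": [{"translation": [0, 0, 0.4], "rotation": [0, 0, 0]}, {"translation": [0, 0, 0.8], "rotation": [0, 0, 0]}, {"translation": [0, 0, 1], "rotation": [0, 0, 0]}, {"translation": [0, 0, 1], "rotation": [0, 0, 0]}, {"translation": [0, 0, 0.9], "rotation": [0, 0, 0]}, {"translation": [-0.2, -1, 0], "rotation": [0, 0, 0]}, {"translation": [-0.2, -1, 0], "rotation": [0, 0, 0]}, {"translation": [-0.2, -1, 0], "rotation": [0, 0, 0]}, {"translation": [-0.2, -1, 0], "rotation": [0, 0, 0]}, {"translation": [-0.2, -1, 0], "rotation": [0, 0, 0]}, {"translation": [-0.26, -1, 0], "rotation": [0, 0, 0]}, {"translation": [0, -0.38, 0], "rotation": [0, 0, 0]}]}}

```text
t: 5.33
tool_pos: [0.5816, -0.2702, 0.1393]
tcp_rot: [-3.14, 0.001, 1.565]
wrist_force: [-0.7, 0.9, -0.4]
opening: 0.008
grip_force: 51.0
```

Request:
{"op": "jog_arm", "data": {"series": [{"translation": [0, 0, -1], "rotation": [0, 0, 0]}, {"translation": [0, 0, -0.6], "rotation": [0, 0, 0]}, {"translation": [0, 0, 0], "rotation": [0, 0, 0]}, {"translation": [0, 0, 0], "rotation": [0, 0, 0]}]}}

```text
t: 5.67
tool_pos: [0.5824, -0.2667, 0.0985]
tcp_rot: [-3.139, -0.001, 1.568]
wrist_force: [0.0, -0.1, -0.6]
opening: 0.0078
grip_force: 51.0
```

```bash
python3 - <<'E'
from h import *
s=bot.sense(); print(s['t'],s['tool_pos'],s['tcp_rot'],s['wrist_force'],s['opening'])
c=cam('scene'); ct=cam('top')
a=bot.grab_frame('scene')[:,:,::-1]; b=bot.grab_frame('top')[:,:,::-1]
def crop(im,c):
    u,v=map(int,w2px(c,(.62,-.27,.05))); print(u,v); x,y=u-65,v-65
    return cv2.resize(im[y:y+130,x:x+130],(400,400),interpolation=cv2.INTER_CUBIC)
cv2.imwrite('pics/p1.png',np.hstack([crop(a,c),crop(b,ct)]))
E
```

```text
5.6667 [ 0.58237148 -0.26673266  0.09853171] [-3.13913319e+00 -1.25852863e-03  1.56836998e+00] [ 0.01956344 -0.14501296 -0.62709827] 0.007771042722823547
351 259
369 186
```

View pics/p1.png

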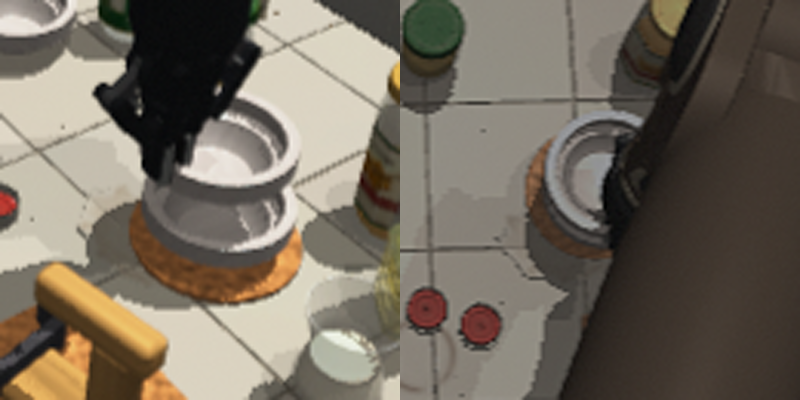

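Request:
{"op": "jog_arm", "data": {"series": [{"translation": [0, 0, -0.5], "rotation": [0, 0, 0]}, {"translation": [0, 0, -0.4], "rotation": [0, 0, 0]}, {"translation": [0, 0, -0.2], "rotation": [0, 0, 0]}, {"translation": [0, 0, -0.1], "rotation": [0, 0, 0]}, {"translation": [0, 0, 0], "rotation": [0, 0, 0]}, {"translation": [0, 0, 0], "rotation": [0, 0, 0]}]}}

```text
t: 6.27
tool_pos: [0.5831, -0.2674, 0.0695]
tcp_rot: [3.142, 0.0, 1.568]
wrist_force: [0.5, 0.6, -0.8]
opening: 0.0072
grip_force: 51.0
```

Request:
{"op": "jog_arm", "data": {"series": [{"translation": [0, 0, -0.1], "rotation": [0, 0, 0]}, {"translation": [0, 0, -0.1], "rotation": [0, 0, 0]}, {"translation": [0, 0, 0], "rotation": [0, 0, 0]}, {"translation": [0, 0, 0], "rotation": [0, 0, 0]}]}}

```text
t: 6.6
tool_pos: [0.583, -0.2675, 0.0643]
tcp_rot: [-3.142, 0.0, 1.568]
wrist_force: [-0.3, -0.8, 0.0]
opening: 0.0076
grip_force: 51.0
```

Request:
{"op": "jog_arm", "data": {"series": [{"translation": [0, 0, -0.08], "rotation": [0, 0, 0]}, {"translation": [0, 0, -0.04], "rotation": [0, 0, 0]}, {"translation": [0, 0, 0], "rotation": [0, 0, 0]}, {"translation": [0, 0, 0], "rotation": [0, 0, 0]}]}}

```text
t: 6.93
tool_pos: [0.5836, -0.2681, 0.0624]
tcp_rot: [3.14, 0.002, 1.568]
wrist_force: [-1.8, -1.7, 4.1]
opening: 0.0072
grip_force: 51.7
```

Request:
{"op": "jog_arm", "data": {"series": [{"translation": [0, 0, 0], "rotation": [0, 0, 0]}, {"translation": [0, 0, 0], "rotation": [0, 0, 0]}, {"translation": [0, 0, 0], "rotation": [0, 0, 0]}, {"translation": [0, 0, 0], "rotation": [0, 0, 0]}, {"translation": [0, 0, 0], "rotation": [0, 0, 0]}, {"translation": [0, 0, 0.5], "rotation": [0, 0, 0]}, {"translation": [0, 0, 1], "rotation": [0, 0, 0]}, {"translation": [0, 0, 1], "rotation": [0, 0, 0]}, {"translation": [0, 0, 1], "rotation": [0, 0, 0]}, {"translation": [0, 0, 1], "rotation": [0, 0, 0]}], "claw": 0.45}}

```text
t: 7.77
tool_pos: [0.5828, -0.2672, 0.1747]
tcp_rot: [-3.141, -0.0, 1.568]
wrist_force: [1.0, -0.1, -0.3]
opening: 0.0471
grip_force: 0.0
```

Request:
{"op": "jog_arm", "data": {"series": [{"translation": [0.1, 1, 0], "rotation": [0, 0, 0]}, {"translation": [0.1, 1, 0], "rotation": [0, 0, 0]}, {"translation": [0.1, 1, 0], "rotation": [0, 0, 0]}, {"translation": [0.1, 1, 0], "rotation": [0, 0, 0]}, {"translation": [0.1, 1, 0], "rotation": [0, 0, 0]}, {"translation": [0.1, 1, 0], "rotation": [0, 0, 0]}, {"translation": [0.1, 1, 0], "rotation": [0, 0, 0]}, {"translation": [0.1, 1, 0], "rotation": [0, 0, 0]}, {"translation": [0.1, 1, 0], "rotation": [0, 0, 0]}, {"translation": [0.1, 1, 0], "rotation": [0, 0, 0]}, {"translation": [0.1, 1, 0], "rotation": [0, 0, 0]}]}}

```text
t: 8.68
tool_pos: [0.6105, 0.0089, 0.1737]
tcp_rot: [-3.141, -0.0, 1.568]
wrist_force: [-0.3, 0.4, 0.0]
opening: 0.0473
grip_force: 0.0
```

```bash
python3 - <<'E'
from h import *
s=bot.sense(); print(s['t'],s['tool_pos'],s['tcp_rot'],s['wrist_force'],s['opening'])
cw=cam('wrist',s); w=bot.grab_frame('wrist')[:,:,::-1]
c=cam('scene'); a=bot.grab_frame('scene')[:,:,::-1]
t=bot.grab_frame('top')[:,:,::-1]; np.save('pics/t2.npy',t)
print(w2px(cw,(.659,.024,.044)))
u,v=map(int,w2px(c,(.635,-.27,.05)))
p=cv2.resize(a[v-50:v+50,u-50:u+50],(300,300),interpolation=cv2.INTER_CUBIC)
q=cv2.resize(t[147:280,180:450],None,fx=1.8,fy=1.8,interpolation=cv2.INTER_CUBIC)
o=np.zeros((600,800,3),np.uint8); o[:300,:300]=p; o[:300,300:700]=cv2.resize(w,(400,300)); o[300:300+q.shape[0],:q.shape[1]]=q
cv2.imwrite('pics/p2.png',o)
E
```

```text
8.6833 [0.61045433 0.00894057 0.17370018] [-3.14144279e+00 -1.03254976e-04  1.56827983e+00] [-0.30098981  0.39227262  0.04011797] 0.04732048709648542
(np.float64(333.4143656216236), np.float64(185.08837870629668))
```

View pics/p2.png

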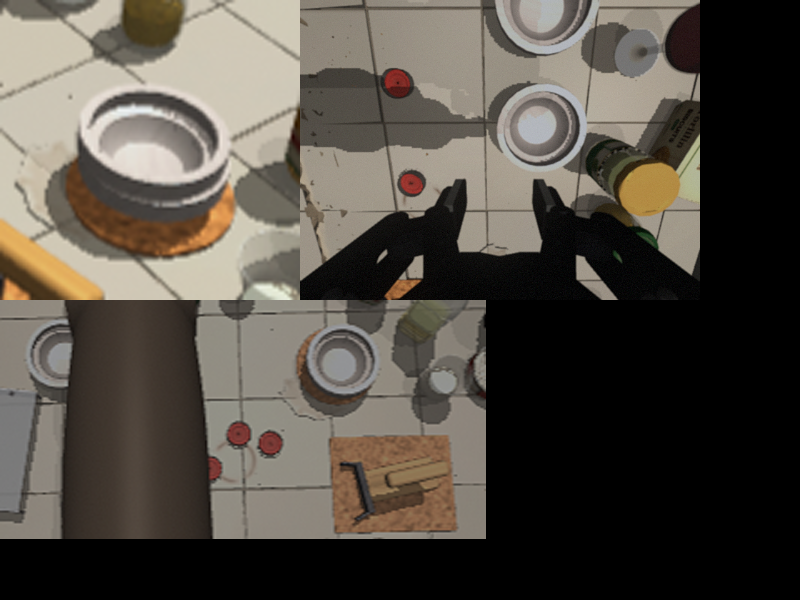

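Request:
{"op": "jog_arm", "data": {"series": [{"translation": [0, 0.4, -0.5], "rotation": [0, 0, 0]}, {"translation": [0, 0.45, -0.8], "rotation": [0, 0, 0]}, {"translation": [0, 0, -1], "rotation": [0, 0, 0]}, {"translation": [0, 0, -1], "rotation": [0, 0, 0]}, {"translation": [0, 0, -1], "rotation": [0, 0, 0]}, {"translation": [0, 0, -0.7], "rotation": [0, 0, 0]}, {"translation": [0, 0, -0.4], "rotation": [0, 0, 0]}, {"translation": [0, 0, 0], "rotation": [0, 0, 0]}, {"translation": [0, 0, 0], "rotation": [0, 0, 0]}]}}

```text
t: 9.58
tool_pos: [0.6105, 0.0282, 0.0389]
tcp_rot: [-3.141, 0.0, 1.567]
wrist_force: [-0.2, -0.0, 0.2]
opening: 0.0465
grip_force: 0.0
```

Request:
{"op": "jog_arm", "data": {"series": [{"translation": [0, 0, 0], "rotation": [0, 0, 0]}, {"translation": [0, 0, 0], "rotation": [0, 0, 0]}, {"translation": [0, 0, 0], "rotation": [0, 0, 0]}, {"translation": [0, 0, 0], "rotation": [0, 0, 0]}, {"translation": [0, 0, 0], "rotation": [0, 0, 0]}, {"translation": [0, 0, 0], "rotation": [0, 0, 0]}, {"translation": [0, 0, 0], "rotation": [0, 0, 0]}, {"translation": [0, 0, 0], "rotation": [0, 0, 0]}], "claw": 1, "squeeze": 50}}

```text
t: 10.25
tool_pos: [0.611, 0.029, 0.0398]
tcp_rot: [3.14, -0.0, 1.568]
wrist_force: [-2.0, 0.0, 5.3]
opening: 0.0081
grip_force: 47.0
```

Request:
{"op": "jog_arm", "data": {"series": [{"translation": [0, 0, 0.4], "rotation": [0, 0, 0]}, {"translation": [0, 0, 1], "rotation": [0, 0, 0]}, {"translation": [0, 0, 1], "rotation": [0, 0, 0]}, {"translation": [0, 0, 1], "rotation": [0, 0, 0]}, {"translation": [0, 0, 1], "rotation": [0, 0, 0]}, {"translation": [-0.1, -0.9, 0], "rotation": [0, 0, 0]}, {"translation": [-0.1, -1, 0], "rotation": [0, 0, 0]}, {"translation": [-0.1, -1, 0], "rotation": [0, 0, 0]}, {"translation": [-0.1, -1, 0], "rotation": [0, 0, 0]}, {"translation": [-0.1, -1, 0], "rotation": [0, 0, 0]}, {"translation": [-0.1, -1, 0], "rotation": [0, 0, 0]}, {"translation": [-0.1, -1, 0], "rotation": [0, 0, 0]}]}}

```text
t: 11.25
tool_pos: [0.5925, -0.1448, 0.149]
tcp_rot: [-3.141, 0.0, 1.568]
wrist_force: [-0.7, -0.7, -0.4]
opening: 0.008
grip_force: 46.6
```

Request:
{"op": "jog_arm", "data": {"series": [{"translation": [-0.1, -1, 0], "rotation": [0, 0, 0]}, {"translation": [-0.1, -1, 0], "rotation": [0, 0, 0]}, {"translation": [-0.1, -1, 0], "rotation": [0, 0, 0]}, {"translation": [-0.1, -1, 0], "rotation": [0, 0, 0]}, {"translation": [-0.1, -0.98, 0], "rotation": [0, 0, 0]}, {"translation": [0, 0, 0], "rotation": [0, 0, 0]}, {"translation": [0, 0, 0], "rotation": [0, 0, 0]}, {"translation": [0, 0, -0.6], "rotation": [0, 0, 0]}, {"translation": [0, 0, -0.6], "rotation": [0, 0, 0]}, {"translation": [0, 0, -0.4], "rotation": [0, 0, 0]}, {"translation": [0, 0, 0], "rotation": [0, 0, 0]}, {"translation": [0, 0, 0], "rotation": [0, 0, 0]}]}}

```text
t: 12.25
tool_pos: [0.5802, -0.2672, 0.1084]
tcp_rot: [-3.14, -0.001, 1.569]
wrist_force: [0.5, 0.6, -0.3]
opening: 0.0079
grip_force: 47.0
```

Request:
{"op": "jog_arm", "data": {"series": [{"translation": [0.11, -0.02, 0], "rotation": [0, 0, 0]}, {"translation": [0, 0, -0.4], "rotation": [0, 0, 0]}, {"translation": [0, 0, -0.3], "rotation": [0, 0, 0]}, {"translation": [0, 0, -0.2], "rotation": [0, 0, 0]}, {"translation": [0, 0, -0.08], "rotation": [0, 0, 0]}, {"translation": [0, 0, 0], "rotation": [0, 0, 0]}, {"translation": [0, 0, 0], "rotation": [0, 0, 0]}]}}

```text
t: 12.83
tool_pos: [0.5831, -0.2686, 0.0841]
tcp_rot: [-3.141, -0.0, 1.568]
wrist_force: [0.8, -0.2, -1.2]
opening: 0.0077
grip_force: 46.9
```

Request:
{"op": "jog_arm", "data": {"series": [{"translation": [0, 0, -0.08], "rotation": [0, 0, 0]}, {"translation": [0, 0, 0], "rotation": [0, 0, 0]}, {"translation": [0, 0, 0], "rotation": [0, 0, 0]}]}}

```text
t: 13.08
tool_pos: [0.5834, -0.2687, 0.0825]
tcp_rot: [3.141, 0.0, 1.568]
wrist_force: [0.4, -0.8, -0.9]
opening: 0.008
grip_force: 46.9
```

Request:
{"op": "jog_arm", "data": {"series": [{"translation": [0, 0, -0.06], "rotation": [0, 0, 0]}, {"translation": [0, 0, 0], "rotation": [0, 0, 0]}]}}

```text
t: 13.25
tool_pos: [0.5833, -0.2688, 0.0822]
tcp_rot: [3.141, 0.001, 1.568]
wrist_force: [-3.0, 1.0, 6.2]
opening: 0.0078
grip_force: 47.9
```

Request:
{"op": "jog_arm", "data": {"series": [{"translation": [0, 0, 0], "rotation": [0, 0, 0]}, {"translation": [0, 0, 0], "rotation": [0, 0, 0]}, {"translation": [0, 0, 0], "rotation": [0, 0, 0]}, {"translation": [0, 0, 0], "rotation": [0, 0, 0]}, {"translation": [0, 0, 0], "rotation": [0, 0, 0]}, {"translation": [0, 0, 0.5], "rotation": [0, 0, 0]}, {"translation": [0, 0, 1], "rotation": [0, 0, 0]}, {"translation": [0, 0, 1], "rotation": [0, 0, 0]}, {"translation": [0, 0, 1], "rotation": [0, 0, 0]}, {"translation": [0, 0, 0.5], "rotation": [0, 0, 0]}], "claw": 0.45}}

```text
t: 14.08
tool_pos: [0.5841, -0.269, 0.1841]
tcp_rot: [3.138, 0.001, 1.568]
wrist_force: [-0.7, -0.4, -0.6]
opening: 0.047
grip_force: 0.0
```

Request:
{"op": "jog_arm", "data": {"series": [{"translation": [0.1, 1, 0], "rotation": [0, 0, 0]}, {"translation": [0.1, 1, 0], "rotation": [0, 0, 0]}, {"translation": [0.1, 1, 0], "rotation": [0, 0, 0]}, {"translation": [0.1, 1, 0], "rotation": [0, 0, 0]}, {"translation": [0.1, 1, 0], "rotation": [0, 0, 0]}, {"translation": [0.1, 1, 0], "rotation": [0, 0, 0]}, {"translation": [0.1, 1, 0], "rotation": [0, 0, 0]}, {"translation": [0.1, 1, 0], "rotation": [0, 0, 0]}, {"translation": [0.1, 1, 0], "rotation": [0, 0, 0]}, {"translation": [0.1, 1, 0], "rotation": [0, 0, 0]}, {"translation": [0.1, 1, 0], "rotation": [0, 0, 0]}, {"translation": [0, 1, 0], "rotation": [0, 0, 0]}]}}

```text
t: 15.08
tool_pos: [0.6111, 0.0326, 0.1806]
tcp_rot: [3.141, -0.0, 1.568]
wrist_force: [0.1, -0.1, 0.8]
opening: 0.047
grip_force: 0.0
```

Request:
{"op": "jog_arm", "data": {"series": [{"translation": [0, 1, 0], "rotation": [0, 0, 0]}, {"translation": [0, 1, 0], "rotation": [0, 0, 0]}, {"translation": [0, 1, 0], "rotation": [0, 0, 0]}, {"translation": [0, 1, 0], "rotation": [0, 0, 0]}, {"translation": [0, 0.7, 0], "rotation": [0, 0, 0]}, {"translation": [0, 0, 0], "rotation": [0, 0, 0]}, {"translation": [0, 0, 0], "rotation": [0, 0, 0]}]}}

```text
t: 15.67
tool_pos: [0.6107, 0.1496, 0.1805]
tcp_rot: [-3.141, 0.0, 1.57]
wrist_force: [-1.4, -0.2, -0.2]
opening: 0.0466
grip_force: 0.0
```

```bash
cat > look.py <<'E'
from h import *
import sys
s=bot.sense(); print(s['t'],s['tool_pos'],s['tcp_rot'],s['wrist_force'],s['opening'])
cw=cam('wrist',s); w=bot.grab_frame('wrist')[:,:,::-1]
c=cam('scene'); a=bot.grab_frame('scene')[:,:,::-1]
t=bot.grab_frame('top')[:,:,::-1]; np.save('pics/tl.npy',t); np.save('pics/sl.npy',a)
u,v=map(int,w2px(c,(.635,-.27,.06)))
p=cv2.resize(a[v-50:v+50,u-50:u+50],(300,300),interpolation=cv2.INTER_CUBIC)
q=cv2.resize(t[147:280,120:440],(800,332),interpolation=cv2.INTER_CUBIC)
o=np.zeros((600,800,3),np.uint8); o[:268,:268]=cv2.resize(p,(268,268)); o[:268,300:657]=cv2.resize(w,(357,268)); o[268:]=q
cv2.imwrite(sys.argv[1],o)
E
python3 look.py pics/p3.png; python3 -c "
from h import *
print(w2px(cam('wrist'),(.659,.165,.044)))"
```

```text
15.6667 [0.61065961 0.14960604 0.18050083] [-3.14124019e+00  3.80861655e-04  1.56994432e+00] [-1.3923665  -0.24144124 -0.24256947] 0.04657879953872747
(np.float64(331.78815555835735), np.float64(181.14735291921008))
```

View pics/p3.png

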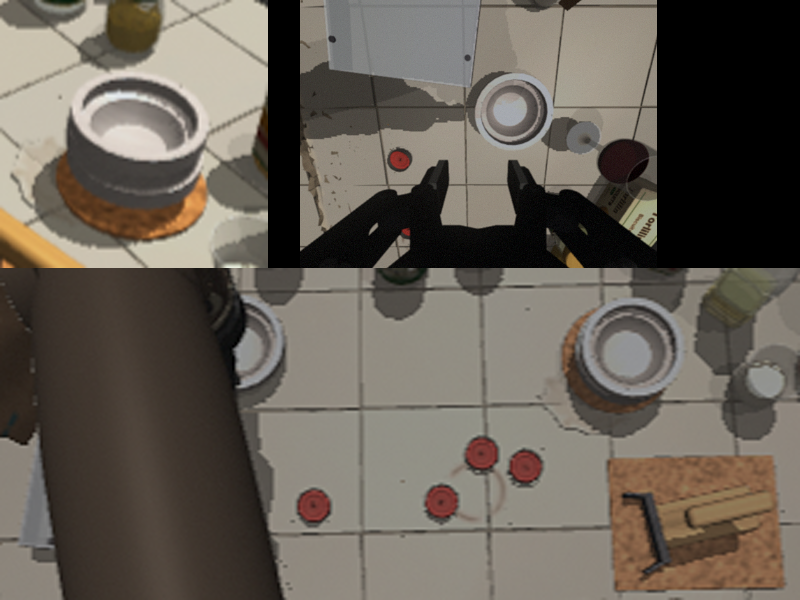

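Request:
{"op": "jog_arm", "data": {"series": [{"translation": [0, 0.4, -0.5], "rotation": [0, 0, 0]}, {"translation": [0, 0.46, -0.8], "rotation": [0, 0, 0]}, {"translation": [0, 0, -1], "rotation": [0, 0, 0]}, {"translation": [0, 0, -1], "rotation": [0, 0, 0]}, {"translation": [0, 0, -1], "rotation": [0, 0, 0]}, {"translation": [0, 0, -0.9], "rotation": [0, 0, 0]}, {"translation": [0, 0, -0.45], "rotation": [0, 0, 0]}, {"translation": [0, 0, 0], "rotation": [0, 0, 0]}, {"translation": [0, 0, 0], "rotation": [0, 0, 0]}]}}

```text
t: 16.57
tool_pos: [0.6105, 0.1701, 0.0392]
tcp_rot: [-3.14, 0.0, 1.568]
wrist_force: [-0.6, 0.2, 1.2]
opening: 0.0471
grip_force: 0.0
```

Request:
{"op": "jog_arm", "data": {"series": [{"translation": [0, 0, 0], "rotation": [0, 0, 0]}, {"translation": [0, 0, 0], "rotation": [0, 0, 0]}, {"translation": [0, 0, 0], "rotation": [0, 0, 0]}, {"translation": [0, 0, 0], "rotation": [0, 0, 0]}, {"translation": [0, 0, 0], "rotation": [0, 0, 0]}, {"translation": [0, 0, 0], "rotation": [0, 0, 0]}, {"translation": [0, 0, 0], "rotation": [0, 0, 0]}, {"translation": [0, 0, 0], "rotation": [0, 0, 0]}], "claw": 1, "squeeze": 50}}

```text
t: 17.23
tool_pos: [0.6112, 0.1705, 0.0406]
tcp_rot: [3.14, -0.0, 1.568]
wrist_force: [-1.9, -0.5, 6.7]
opening: 0.0079
grip_force: 48.8
```

Request:
{"op": "jog_arm", "data": {"series": [{"translation": [0, 0, 0.4], "rotation": [0, 0, 0]}, {"translation": [0, 0, 1], "rotation": [0, 0, 0]}, {"translation": [0, 0, 1], "rotation": [0, 0, 0]}, {"translation": [0, 0, 1], "rotation": [0, 0, 0]}, {"translation": [0, 0, 1], "rotation": [0, 0, 0]}, {"translation": [-0.1, -0.56, 0.4], "rotation": [0, 0, 0]}, {"translation": [-0.1, -1, 0], "rotation": [0, 0, 0]}, {"translation": [-0.1, -1, 0], "rotation": [0, 0, 0]}, {"translation": [-0.1, -1, 0], "rotation": [0, 0, 0]}, {"translation": [-0.1, -1, 0], "rotation": [0, 0, 0]}, {"translation": [-0.1, -1, 0], "rotation": [0, 0, 0]}, {"translation": [-0.1, -1, 0], "rotation": [0, 0, 0]}]}}

```text
t: 18.23
tool_pos: [0.5924, 0.0046, 0.1591]
tcp_rot: [-3.141, 0.0, 1.568]
wrist_force: [-0.7, 0.3, -0.6]
opening: 0.0081
grip_force: 48.6
```

Request:
{"op": "jog_arm", "data": {"series": [{"translation": [-0.1, -1, 0], "rotation": [0, 0, 0]}, {"translation": [-0.1, -1, 0], "rotation": [0, 0, 0]}, {"translation": [-0.1, -1, 0], "rotation": [0, 0, 0]}, {"translation": [-0.1, -1, 0], "rotation": [0, 0, 0]}, {"translation": [0, -1, 0], "rotation": [0, 0, 0]}, {"translation": [0, -1, 0], "rotation": [0, 0, 0]}, {"translation": [0, -1, 0], "rotation": [0, 0, 0]}, {"translation": [0, -1, 0], "rotation": [0, 0, 0]}, {"translation": [0, -1, 0], "rotation": [0, 0, 0]}, {"translation": [0, -1, 0], "rotation": [0, 0, 0]}, {"translation": [0, -1, 0], "rotation": [0, 0, 0]}, {"translation": [0, 0, 0], "rotation": [0, 0, 0]}]}}

```text
t: 19.23
tool_pos: [0.5821, -0.2731, 0.1586]
tcp_rot: [-3.14, 0.001, 1.564]
wrist_force: [-0.8, 0.5, -1.4]
opening: 0.0081
grip_force: 48.6
```

Request:
{"op": "jog_arm", "data": {"series": [{"translation": [0, 0, -0.6], "rotation": [0, 0, 0]}, {"translation": [0, 0, -0.6], "rotation": [0, 0, 0]}, {"translation": [0, 0, 0], "rotation": [0, 0, 0]}, {"translation": [0, 0, 0], "rotation": [0, 0, 0]}]}}

```text
t: 19.57
tool_pos: [0.5821, -0.2683, 0.1285]
tcp_rot: [-3.139, -0.001, 1.568]
wrist_force: [0.2, 0.2, -0.3]
opening: 0.0081
grip_force: 48.6
```

Request:
{"op": "jog_arm", "data": {"series": [{"translation": [0.04, 0, -0.4], "rotation": [0, 0, 0]}, {"translation": [0, 0, -0.3], "rotation": [0, 0, 0]}, {"translation": [0, 0, -0.2], "rotation": [0, 0, 0]}, {"translation": [0, 0, -0.12], "rotation": [0, 0, 0]}, {"translation": [0, 0, 0], "rotation": [0, 0, 0]}, {"translation": [0, 0, 0], "rotation": [0, 0, 0]}]}}

```text
t: 20.07
tool_pos: [0.5842, -0.2686, 0.104]
tcp_rot: [-3.141, 0.0, 1.568]
wrist_force: [-0.2, -1.3, -0.3]
opening: 0.0079
grip_force: 48.6
```

Request:
{"op": "jog_arm", "data": {"series": [{"translation": [0, 0, -0.06], "rotation": [0, 0, 0]}, {"translation": [0, 0, 0], "rotation": [0, 0, 0]}, {"translation": [0, 0, 0], "rotation": [0, 0, 0]}]}}

```text
t: 20.32
tool_pos: [0.5845, -0.2688, 0.1029]
tcp_rot: [3.141, 0.0, 1.568]
wrist_force: [0.3, -0.3, -0.7]
opening: 0.0086
grip_force: 48.8
```

Request:
{"op": "jog_arm", "data": {"series": [{"translation": [0, 0, -0.06], "rotation": [0, 0, 0]}, {"translation": [0, 0, 0], "rotation": [0, 0, 0]}]}}

```text
t: 20.48
tool_pos: [0.5844, -0.2689, 0.1014]
tcp_rot: [3.141, 0.001, 1.568]
wrist_force: [-0.3, -1.6, 0.8]
opening: 0.008
grip_force: 49.0
```

Request:
{"op": "jog_arm", "data": {"series": [{"translation": [0, 0, 0], "rotation": [0, 0, 0]}, {"translation": [0, 0, 0], "rotation": [0, 0, 0]}, {"translation": [0, 0, 0], "rotation": [0, 0, 0]}, {"translation": [0, 0, 0], "rotation": [0, 0, 0]}, {"translation": [0, 0, 0], "rotation": [0, 0, 0]}, {"translation": [0, 0, 0.5], "rotation": [0, 0, 0]}, {"translation": [0, 0, 1], "rotation": [0, 0, 0]}, {"translation": [0, 0, 1], "rotation": [0, 0, 0]}, {"translation": [0, 0, 1], "rotation": [0, 0, 0]}, {"translation": [0, 0, 0.8], "rotation": [0, 0, 0]}], "claw": 0.45}}

```text
t: 21.32
tool_pos: [0.5845, -0.2687, 0.2106]
tcp_rot: [3.14, 0.001, 1.568]
wrist_force: [-0.4, -0.6, 0.6]
opening: 0.0472
grip_force: 0.0
```

Request:
{"op": "jog_arm", "data": {"series": [{"translation": [-0.9, -0.8, 0.4], "rotation": [0, 0, 1]}, {"translation": [-0.9, -0.8, 0.4], "rotation": [0, 0, 1]}, {"translation": [-0.9, -0.8, 0.4], "rotation": [0, 0, 0.1]}, {"translation": [-0.9, -0.8, 0.4], "rotation": [0, 0, 0]}, {"translation": [-0.9, -0.8, 0], "rotation": [0, 0, 0]}, {"translation": [-0.9, 0, 0], "rotation": [0, 0, 0]}, {"translation": [0, 0, 0], "rotation": [0, 0, 0]}, {"translation": [0, 0, 0], "rotation": [0, 0, 0]}], "claw": 0}}

```text
t: 21.98
tool_pos: [0.4485, -0.369, 0.2491]
tcp_rot: [3.141, 0.0, 1.75]
wrist_force: [0.1, 0.7, 0.6]
opening: 0.0854
grip_force: 0.0
```

```bash
python3 - <<'E'
from h import *
s=bot.sense(); print(s['t'],s['tool_pos'],s['tcp_rot'],s['wrist_force'],s['opening'])
cw=cam('wrist',s); w=bot.grab_frame('wrist')[:,:,::-1]
c=cam('scene'); a=bot.grab_frame('scene')[:,:,::-1]
t=bot.grab_frame('top')[:,:,::-1]; np.save('pics/tl.npy',t)
for X in((.451,-.350,.117),(.4446,-.3126,.117),(.4781,-.2927,.03)): print(w2px(cw,X))
u,v=map(int,w2px(c,(.635,-.27,.06)))
o=np.zeros((600,800,3),np.uint8); o[:240,:240]=cv2.resize(a[v-60:v+60,u-60:u+60],(240,240)); 
o[:420,240:800]=w; o[420:]=cv2.resize(t[147:280,120:440],(800,332))[100:280]
cv2.imwrite('pics/p4.png',o)
E
```

```text
21.9833 [ 0.44848821 -0.36900199  0.24905427] [3.14091323e+00 3.55754418e-04 1.74957451e+00] [0.13897021 0.67182303 0.61256294] 0.08539441949174124
(np.float64(285.2498915533056), np.float64(180.9793743537345))
(np.float64(285.97670882913104), np.float64(137.2601995503441))
(np.float64(317.00221338405703), np.float64(120.02627329104705))
```

View pics/p4.png

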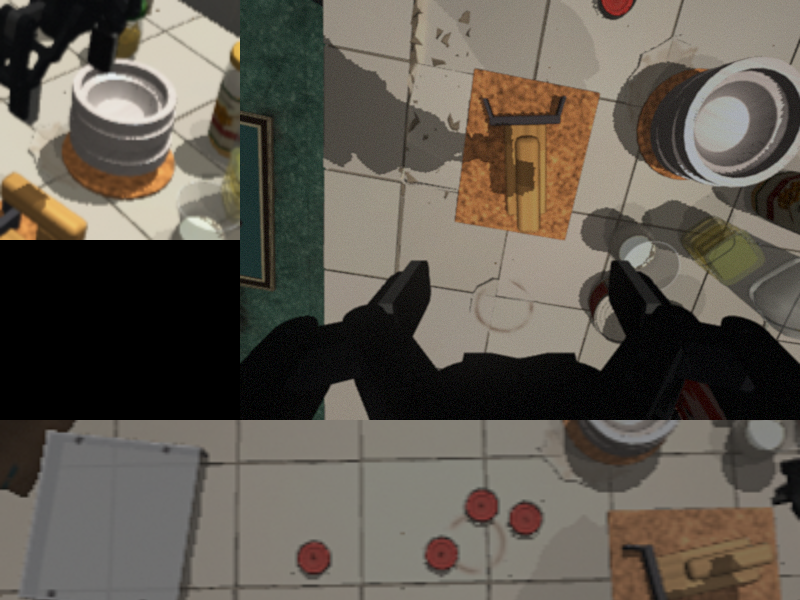

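Request:
{"op": "jog_arm", "data": {"series": [{"translation": [0.16, 0.96, 0], "rotation": [0, 0, 0.3]}, {"translation": [0, 0, -1], "rotation": [0, 0, 0]}, {"translation": [0, 0, -1], "rotation": [0, 0, 0]}, {"translation": [0, 0, -1], "rotation": [0, 0, 0]}, {"translation": [0, 0, -1], "rotation": [0, 0, 0]}, {"translation": [0, 0, -1], "rotation": [0, 0, 0]}, {"translation": [0, 0, -0.8], "rotation": [0, 0, 0]}, {"translation": [0, 0, -0.45], "rotation": [0, 0, 0]}, {"translation": [0, 0, 0], "rotation": [0, 0, 0]}, {"translation": [0, 0, 0], "rotation": [0, 0, 0]}]}}

```text
t: 22.97
tool_pos: [0.4537, -0.3443, 0.0922]
tcp_rot: [-3.141, -0.001, 1.779]
wrist_force: [-0.3, -0.3, 1.2]
opening: 0.0854
grip_force: 0.0
```

Request:
{"op": "jog_arm", "data": {"series": [{"translation": [0, 0, 0], "rotation": [0, 0, 0]}, {"translation": [0, 0, 0], "rotation": [0, 0, 0]}, {"translation": [0, 0, 0], "rotation": [0, 0, 0]}, {"translation": [0, 0, 0], "rotation": [0, 0, 0]}, {"translation": [0, 0, 0], "rotation": [0, 0, 0]}, {"translation": [0, 0, 0], "rotation": [0, 0, 0]}, {"translation": [0, 0, 0], "rotation": [0, 0, 0]}, {"translation": [0, 0, 0], "rotation": [0, 0, 0]}, {"translation": [0, 0, 0], "rotation": [0, 0, 0]}, {"translation": [0, 0, 0], "rotation": [0, 0, 0]}], "claw": 1, "squeeze": 90}}

```text
t: 23.8
tool_pos: [0.4531, -0.3449, 0.0929]
tcp_rot: [-3.141, 0.001, 1.777]
wrist_force: [-2.5, -0.2, 5.7]
opening: 0.0205
grip_force: 88.2
```

Request:
{"op": "jog_arm", "data": {"series": [{"translation": [0, 0, 0.5], "rotation": [0, 0, 0]}, {"translation": [0, 0, 1], "rotation": [0, 0, 0]}, {"translation": [0, 0, 1], "rotation": [0, 0, 0]}, {"translation": [0, 0.9, 0], "rotation": [0, 0, -0.6]}, {"translation": [0, 1, 0], "rotation": [0, 0, -0.6]}, {"translation": [0, 1, 0], "rotation": [0, 0, -0.6]}, {"translation": [0, 1, 0], "rotation": [0, 0, -0.6]}, {"translation": [0, 1, 0], "rotation": [0, 0, -0.57]}, {"translation": [0.36, 1, 0], "rotation": [0, 0, 0]}, {"translation": [0, 1, 0], "rotation": [0, 0, 0]}, {"translation": [0, 1, 0], "rotation": [0, 0, 0]}, {"translation": [0, 0, 0], "rotation": [0, 0, 0]}]}}

```text
t: 24.8
tool_pos: [0.4617, -0.1435, 0.1541]
tcp_rot: [-3.14, -0.003, 1.522]
wrist_force: [-0.8, 0.9, -2.2]
opening: 0.0207
grip_force: 88.6
```

Request:
{"op": "jog_arm", "data": {"series": [{"translation": [0, 0, 0], "rotation": [0, 0, 0]}, {"translation": [0, 0, -0.3], "rotation": [0, 0, 0]}, {"translation": [0, 0, 0], "rotation": [0, 0, 0]}, {"translation": [0, 0, 0], "rotation": [0, 0, 0]}]}}

```text
t: 25.13
tool_pos: [0.4618, -0.1478, 0.1464]
tcp_rot: [-3.14, -0.0, 1.517]
wrist_force: [0.4, 0.2, -1.9]
opening: 0.0211
grip_force: 88.4
```

```bash
python3 - <<'E'
from h import *
s=bot.sense(); print(s['t'],s['tool_pos'],s['tcp_rot'],s['wrist_force'],s['opening'])
w=bot.grab_frame('wrist')[:,:,::-1]; a=bot.grab_frame('scene')[:,:,::-1]
o=np.zeros((420,800,3),np.uint8); o[:,:400]=cv2.resize(w,(560,420))[:,80:480]; o[:,400:]=cv2.resize(a[150:300,130:273],(400,420))
cv2.imwrite('pics/p5.png',o)
E
```

```text
25.1333 [ 0.46176712 -0.14776546  0.14636532] [-3.14003859e+00 -3.36117367e-04  1.51710539e+00] [ 0.38811721  0.24864714 -1.93092521] 0.021064904554639125
```

View pics/p5.png

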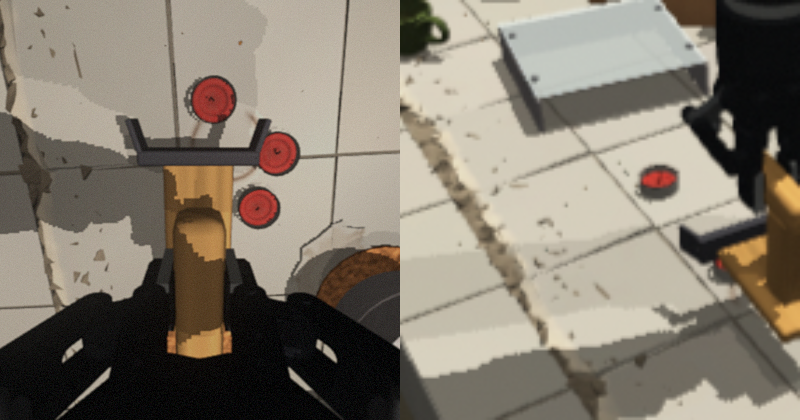

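```bash
python3 - <<'E'
from h import *
np.set_printoptions(precision=4,suppress=True)
c=cam('wrist')
for u,v in((292,100),(358,153),(338,207)): print('cand',px2w(c,u,v,.015))
for n,u,v in(('bladeL',216,152),('bladeR',337,150),('cheekL',207,119),('cheekR',351,120),('footR back?',313,170)): print(n,px2w(c,u,v,.084))
E
```

```text
cand [ 0.4776 -0.0622  0.015 ]
cand [ 0.533  -0.1084  0.015 ]
cand [ 0.5158 -0.1563  0.015 ]
bladeL [ 0.4248 -0.0946  0.084 ]
bladeR [ 0.5023 -0.0974  0.084 ]
cheekL [ 0.4214 -0.0741  0.084 ]
cheekR [ 0.5109 -0.0794  0.084 ]
footR back? [ 0.4866 -0.1095  0.084 ]
```

Request:
{"op": "jog_arm", "data": {"series": [{"translation": [0, 0, -0.9], "rotation": [0, 0, 0]}, {"translation": [0, 0, -0.8], "rotation": [0, 0, 0]}, {"translation": [0, 0, -0.54], "rotation": [0, 0, 0]}, {"translation": [0, 0, 0], "rotation": [0, 0, 0]}, {"translation": [0, 0, 0], "rotation": [0, 0, 0]}]}}

```text
t: 25.65
tool_pos: [0.4619, -0.1475, 0.091]
tcp_rot: [-3.141, -0.0, 1.518]
wrist_force: [-0.8, 0.0, -2.4]
opening: 0.0208
grip_force: 89.6
```

Request:
{"op": "jog_arm", "data": {"series": [{"translation": [0, 0.2, 0], "rotation": [0, 0, 0]}, {"translation": [0, 0.3, 0], "rotation": [0, 0, 0]}, {"translation": [0, 0.4, 0], "rotation": [0, 0, 0]}, {"translation": [0, 0.4, 0], "rotation": [0, 0, 0]}, {"translation": [0, 0.4, 0], "rotation": [0, 0, 0]}, {"translation": [0, 0.4, 0], "rotation": [0, 0, 0]}, {"translation": [0, 0.4, 0], "rotation": [0, 0, 0]}, {"translation": [0, 0.4, 0], "rotation": [0, 0, 0]}, {"translation": [0, 0.4, 0], "rotation": [0, 0, 0]}, {"translation": [0, 0.4, 0], "rotation": [0, 0, 0]}, {"translation": [0, 0.4, 0], "rotation": [0, 0, 0]}, {"translation": [0, 0.4, 0], "rotation": [0, 0, 0]}]}}

```text
t: 26.65
tool_pos: [0.4623, -0.0336, 0.0913]
tcp_rot: [-3.142, 0.0, 1.519]
wrist_force: [-0.5, -0.1, -2.8]
opening: 0.0209
grip_force: 89.6
```

Request:
{"op": "jog_arm", "data": {"series": [{"translation": [0.02, 0.4, 0], "rotation": [0, 0, -0.05]}, {"translation": [0.02, 0.4, 0], "rotation": [0, 0, -0.05]}, {"translation": [0.02, 0.4, 0], "rotation": [0, 0, -0.05]}, {"translation": [0.02, 0.4, 0], "rotation": [0, 0, -0.05]}, {"translation": [0.02, 0.4, 0], "rotation": [0, 0, -0.05]}, {"translation": [0.02, 0.4, 0], "rotation": [0, 0, -0.05]}, {"translation": [0.02, 0.4, 0], "rotation": [0, 0, -0.05]}, {"translation": [0.02, 0.4, 0], "rotation": [0, 0, -0.05]}, {"translation": [0.02, 0.4, 0], "rotation": [0, 0, -0.05]}, {"translation": [0.02, 0.4, 0], "rotation": [0, 0, -0.05]}, {"translation": [0.02, 0.4, 0], "rotation": [0, 0, -0.05]}, {"translation": [0, 0, 0], "rotation": [0, 0, 0]}]}}

```text
t: 27.65
tool_pos: [0.4679, 0.0771, 0.0913]
tcp_rot: [3.142, -0.001, 1.472]
wrist_force: [0.9, 0.0, -1.5]
opening: 0.0209
grip_force: 89.6
```

```bash
cat > look2.py <<'E'
from h import *
import sys
s=bot.sense(); print(s['t'],s['tool_pos'],s['tcp_rot'],s['wrist_force'],s['opening'])
w=bot.grab_frame('wrist')[:,:,::-1]; a=bot.grab_frame('scene')[:,:,::-1]
o=np.zeros((420,800,3),np.uint8); o[:,:480]=w[:,60:540]; o[:,480:]=cv2.resize(a[130:290,130:252],(320,420))
cv2.imwrite(sys.argv[1],o)
E
python3 look2.py pics/p6.png
```

```text
27.65 [0.46785284 0.07707439 0.09127302] [ 3.14155330e+00 -7.36138161e-04  1.47203665e+00] [ 0.88956877  0.03783485 -1.47198647] 0.020928362480697973
```

View pics/p6.png

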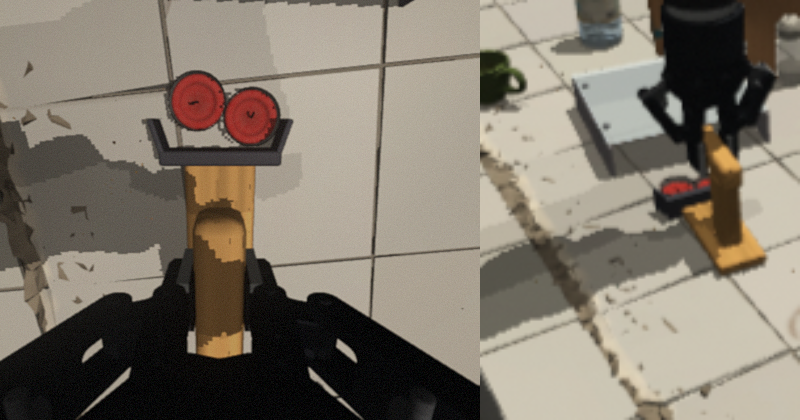

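Request:
{"op": "jog_arm", "data": {"series": [{"translation": [0.02, 0.2, 0], "rotation": [0, 0, -0.04]}, {"translation": [0.02, 0.3, 0], "rotation": [0, 0, -0.04]}, {"translation": [0.02, 0.4, 0], "rotation": [0, 0, -0.05]}, {"translation": [0.02, 0.4, 0], "rotation": [0, 0, -0.05]}, {"translation": [0.02, 0.4, 0], "rotation": [0, 0, -0.05]}, {"translation": [0.02, 0.4, 0], "rotation": [0, 0, -0.05]}, {"translation": [0.01, 0.4, 0], "rotation": [0, 0, 0]}, {"translation": [0.01, 0.4, 0], "rotation": [0, 0, 0]}, {"translation": [0.01, 0.4, 0], "rotation": [0, 0, 0]}, {"translation": [0.01, 0.4, 0], "rotation": [0, 0, 0]}, {"translation": [0, 0, 0], "rotation": [0, 0, 0]}, {"translation": [0, 0, 0], "rotation": [0, 0, 0]}]}}

```text
t: 28.75
tool_pos: [0.4717, 0.1685, 0.0912]
tcp_rot: [-3.141, 0.0, 1.447]
wrist_force: [-0.4, -0.5, -2.1]
opening: 0.0206
grip_force: 89.6
```

```bash
python3 look2.py pics/p7.png
```

```text
28.75 [0.47174314 0.16847884 0.09121141] [-3.14147485e+00  1.90873097e-04  1.44724803e+00] [-0.38469668 -0.45195206 -2.11550188] 0.020647999512614083
```

View pics/p7.png

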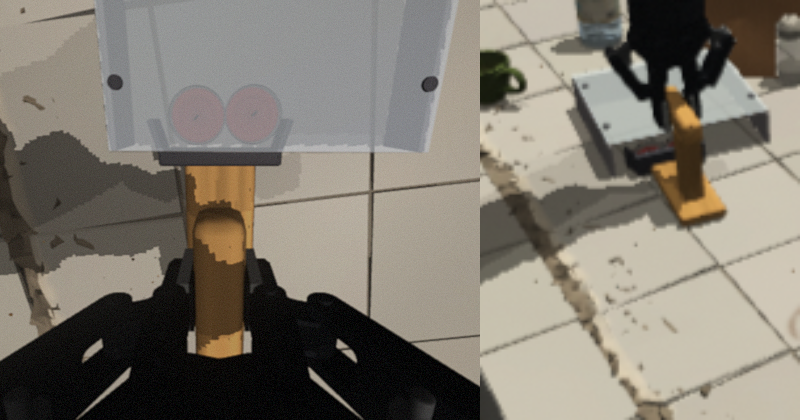

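```bash
python3 - <<'E'
from h import *
np.set_printoptions(precision=4,suppress=True)
c=cam('wrist')
for u,v in((168,149.5),(280,151),(484,153)): print(px2w(c,u,v,.046))
E
```

```text
[0.4147 0.2297 0.046 ]
[0.4793 0.2208 0.046 ]
[0.5974 0.205  0.046 ]
```

Request:
{"op": "jog_arm", "data": {"series": [{"translation": [0.05, 0.3, 0], "rotation": [0, 0, 0]}, {"translation": [0.05, 0.4, 0], "rotation": [0, 0, 0]}, {"translation": [0.05, 0.4, 0], "rotation": [0, 0, 0]}, {"translation": [0.05, 0.4, 0], "rotation": [0, 0, 0]}, {"translation": [0.05, 0.4, 0], "rotation": [0, 0, 0]}, {"translation": [0.05, 0.3, 0], "rotation": [0, 0, 0]}, {"translation": [0, 0, 0], "rotation": [0, 0, 0]}, {"translation": [0, 0, 0], "rotation": [0, 0, 0]}, {"translation": [0, 0, 0], "rotation": [0, 0, 0]}]}}

```text
t: 29.6
tool_pos: [0.4791, 0.2228, 0.0912]
tcp_rot: [-3.141, 0.0, 1.446]
wrist_force: [-0.1, -0.9, -2.2]
opening: 0.0205
grip_force: 89.6
```

Request:
{"op": "jog_arm", "data": {"series": [{"translation": [-0.05, -0.4, 0], "rotation": [0, 0, 0]}, {"translation": [-0.1, -0.8, 0], "rotation": [0, 0, 0]}, {"translation": [-0.1, -0.9, 0], "rotation": [0, 0, 0]}, {"translation": [-0.1, -0.9, 0], "rotation": [0, 0, 0]}, {"translation": [-0.1, -0.9, 0], "rotation": [0, 0, 0]}, {"translation": [0, -0.9, 0], "rotation": [0, 0, 0]}, {"translation": [0, -0.9, 0], "rotation": [0, 0, 0]}, {"translation": [0, 0, 1], "rotation": [0, 0, 0]}, {"translation": [0, 0, 1], "rotation": [0, 0, 0]}, {"translation": [0, 0, 1], "rotation": [0, 0, 0]}]}}

```text
t: 30.43
tool_pos: [0.467, 0.0786, 0.167]
tcp_rot: [-3.141, 0.001, 1.444]
wrist_force: [0.4, -0.4, -2.7]
opening: 0.0208
grip_force: 89.6
```

Request:
{"op": "jog_arm", "data": {"series": [{"translation": [0.2, -0.8, 0], "rotation": [0, 0, 0.1]}, {"translation": [0.2, -1, 0], "rotation": [0, 0, 0.1]}, {"translation": [0.2, -1, 0], "rotation": [0, 0, 0.1]}, {"translation": [0.2, -1, 0], "rotation": [0, 0, 0.1]}, {"translation": [0.2, -1, 0], "rotation": [0, 0, 0.1]}, {"translation": [0.2, -1, 0], "rotation": [0, 0, 0.1]}, {"translation": [0.2, -1, 0], "rotation": [0, 0, 0.1]}, {"translation": [0.2, -1, 0], "rotation": [0, 0, 0.1]}, {"translation": [0.2, -1, 0], "rotation": [0, 0, 0.1]}, {"translation": [0.2, -1, 0], "rotation": [0, 0, 0.1]}, {"translation": [0.2, -1, 0], "rotation": [0, 0, 0.06]}, {"translation": [0, -1, 0], "rotation": [0, 0, 0]}]}}

```text
t: 31.43
tool_pos: [0.5226, -0.2168, 0.1663]
tcp_rot: [3.141, 0.0, 1.538]
wrist_force: [-0.0, 0.2, -2.5]
opening: 0.0208
grip_force: 89.6
```

Request:
{"op": "jog_arm", "data": {"series": [{"translation": [0, -0.9, 0], "rotation": [0, 0, 0]}, {"translation": [0, 0, -0.7], "rotation": [0, 0, 0]}, {"translation": [0, 0, -0.7], "rotation": [0, 0, 0]}, {"translation": [0, 0, 0], "rotation": [0, 0, 0]}, {"translation": [0, 0, 0], "rotation": [0, 0, 0]}]}}

```text
t: 31.85
tool_pos: [0.5214, -0.2374, 0.1305]
tcp_rot: [-3.139, -0.001, 1.537]
wrist_force: [-0.4, 0.7, -2.2]
opening: 0.021
grip_force: 89.4
```

```bash
python3 - <<'E'
from h import *
s=bot.sense(); print(s['t'],s['tool_pos'],s['tcp_rot'],s['wrist_force'],s['opening'])
c=cam('wrist',s)
w=bot.grab_frame('wrist')[:,:,::-1]; t=bot.grab_frame('top')[:,:,::-1]
# candle blobs (red)
hsv=cv2.cvtColor(np.ascontiguousarray(w),cv2.COLOR_BGR2HSV); m=((hsv[...,0]<8)|(hsv[...,0]>172))&(hsv[...,1]>140)&(hsv[...,2]>50)
n,l,st,ce=cv2.connectedComponentsWithStats(m.astype(np.uint8))
for i in range(1,n):
    if st[i,4]>150: print(st[i],ce[i],px2w(c,*ce[i],.015))
o=np.zeros((600,800,3),np.uint8); o[:420,:560]=w; o[420:]=cv2.resize(t[182:255,120:440],(800,180))
cv2.imwrite('pics/p8.png',o)
E
```

```text
31.85 [ 0.52142396 -0.23743274  0.1305497 ] [-3.13896534e+00 -9.23805785e-04  1.53740456e+00] [-0.42785815  0.66746905 -2.19631742] 0.02095876469175692
[ 265   14   47   52 1905] [287.77690289  40.0152231 ] [ 0.53204905 -0.1105494   0.015     ]
[ 248   86   44   47 1619] [269.57381099 108.86534898] [ 0.51668006 -0.15824744  0.015     ]
```

View pics/p8.png

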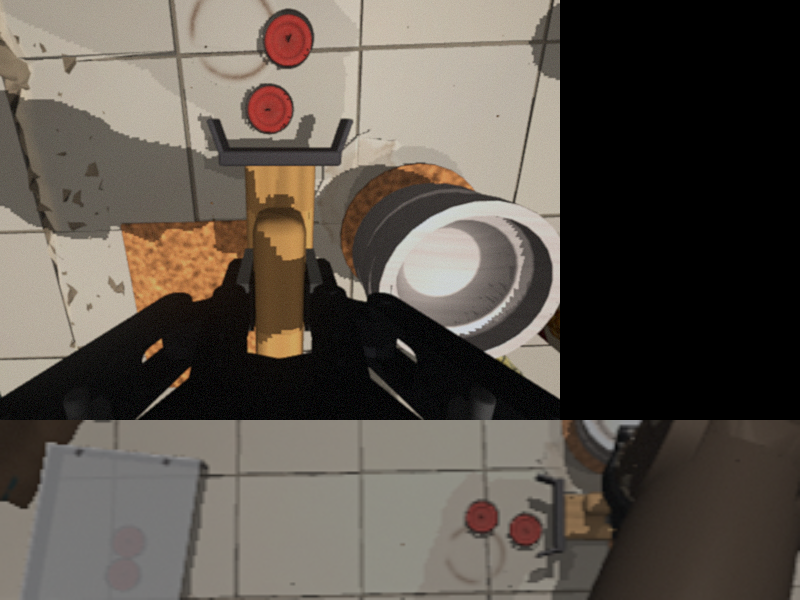

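Request:
{"op": "jog_arm", "data": {"series": [{"translation": [0, -0.16, 0], "rotation": [0, 0, 0]}, {"translation": [0, 0, -0.5], "rotation": [0, 0, 0]}, {"translation": [0, 0, -0.5], "rotation": [0, 0, 0]}, {"translation": [0, 0, -0.36], "rotation": [0, 0, 0]}, {"translation": [0, 0, 0], "rotation": [0, 0, 0]}]}}

```text
t: 32.37
tool_pos: [0.5223, -0.2408, 0.096]
tcp_rot: [-3.14, -0.001, 1.539]
wrist_force: [-0.7, 0.1, -2.8]
opening: 0.0213
grip_force: 89.5
```

Request:
{"op": "jog_arm", "data": {"series": [{"translation": [0, 0.3, 0], "rotation": [0, 0, 0]}, {"translation": [0, 0.4, 0], "rotation": [0, 0, 0]}, {"translation": [0, 0.4, 0], "rotation": [0, 0, 0]}, {"translation": [0, 0.4, 0], "rotation": [0, 0, 0]}, {"translation": [0, 0.4, 0], "rotation": [0, 0, 0]}, {"translation": [0, 0.4, 0], "rotation": [0, 0, 0]}, {"translation": [0, 0.4, 0], "rotation": [0, 0, 0]}, {"translation": [0.02, 0.4, -0.1], "rotation": [0, 0, -0.04]}, {"translation": [0.02, 0.4, -0.1], "rotation": [0, 0, -0.04]}, {"translation": [0.02, 0.4, 0], "rotation": [0, 0, -0.04]}, {"translation": [0.02, 0.4, 0], "rotation": [0, 0, -0.04]}, {"translation": [0.02, 0.4, 0], "rotation": [0, 0, -0.04]}]}}

```text
t: 33.37
tool_pos: [0.5255, -0.1226, 0.0922]
tcp_rot: [-3.141, -0.0, 1.521]
wrist_force: [-0.0, -0.2, -1.5]
opening: 0.0209
grip_force: 89.7
```

Request:
{"op": "jog_arm", "data": {"series": [{"translation": [0.02, 0.4, 0], "rotation": [0, 0, -0.04]}, {"translation": [0.02, 0.4, 0], "rotation": [0, 0, -0.04]}, {"translation": [0.02, 0.4, 0], "rotation": [0, 0, -0.04]}, {"translation": [0.02, 0.4, 0], "rotation": [0, 0, -0.04]}, {"translation": [0.02, 0.4, 0], "rotation": [0, 0, -0.04]}, {"translation": [0.02, 0.4, 0], "rotation": [0, 0, -0.04]}, {"translation": [0.02, 0.4, 0], "rotation": [0, 0, -0.04]}, {"translation": [0.02, 0.4, 0], "rotation": [0, 0, -0.04]}, {"translation": [0.02, 0.4, 0], "rotation": [0, 0, -0.04]}, {"translation": [0.02, 0.4, 0], "rotation": [0, 0, -0.04]}, {"translation": [0.02, 0.4, 0], "rotation": [0, 0, -0.04]}, {"translation": [0.02, 0.4, 0], "rotation": [0, 0, -0.04]}]}}

```text
t: 34.37
tool_pos: [0.5315, -0.0026, 0.0923]
tcp_rot: [-3.142, -0.0, 1.479]
wrist_force: [-0.3, -0.3, -2.4]
opening: 0.0212
grip_force: 89.7
```

```bash
python3 look2.py pics/p9.png; python3 - <<'E'
from h import *
c=cam('wrist'); w=bot.grab_frame('wrist')[:,:,::-1]
hsv=cv2.cvtColor(np.ascontiguousarray(w),cv2.COLOR_BGR2HSV); m=((hsv[...,0]<8)|(hsv[...,0]>172))&(hsv[...,1]>140)&(hsv[...,2]>50)
n,l,st,ce=cv2.connectedComponentsWithStats(m.astype(np.uint8))
for i in range(1,n):
    if st[i,4]>150: print(st[i],px2w(c,*ce[i],.015))
E
```

```text
34.3667 [ 0.53153774 -0.00261631  0.09227507] [-3.14152075e+00 -1.08478522e-05  1.47882606e+00] [-0.29518901 -0.30132169 -2.43618023] 0.021237094645460874
[ 286   89   52   55 2173] [0.56010991 0.06901531 0.015     ]
[ 233   90   52   54 2169] [0.52455354 0.07215652 0.015     ]
```

Request:
{"op": "jog_arm", "data": {"series": [{"translation": [0.01, 0.4, 0], "rotation": [0, 0, -0.04]}, {"translation": [0.01, 0.4, 0], "rotation": [0, 0, -0.04]}, {"translation": [0.01, 0.4, 0], "rotation": [0, 0, -0.04]}, {"translation": [0.01, 0.4, 0], "rotation": [0, 0, -0.04]}, {"translation": [0.01, 0.4, 0], "rotation": [0, 0, -0.04]}, {"translation": [0.01, 0.4, 0], "rotation": [0, 0, -0.04]}, {"translation": [0.01, 0.4, 0], "rotation": [0, 0, -0.04]}, {"translation": [0.01, 0.4, 0], "rotation": [0, 0, -0.04]}, {"translation": [0.01, 0.4, 0], "rotation": [0, 0, -0.04]}, {"translation": [0.01, 0.4, 0], "rotation": [0, 0, -0.04]}, {"translation": [0.01, 0.4, 0], "rotation": [0, 0, -0.04]}, {"translation": [0.01, 0.4, 0], "rotation": [0, 0, -0.04]}]}}

```text
t: 35.52
tool_pos: [0.5345, 0.1174, 0.0923]
tcp_rot: [-3.142, 0.0, 1.437]
wrist_force: [0.1, -1.8, -2.3]
opening: 0.0209
grip_force: 89.6
```

Request:
{"op": "jog_arm", "data": {"series": [{"translation": [0.02, 0.4, 0], "rotation": [0, 0, 0]}, {"translation": [0.02, 0.4, 0], "rotation": [0, 0, 0]}, {"translation": [0.02, 0.4, 0], "rotation": [0, 0, 0]}, {"translation": [0, 0, 0], "rotation": [0, 0, 0]}, {"translation": [0, 0, 0], "rotation": [0, 0, 0]}]}}

```text
t: 35.93
tool_pos: [0.536, 0.1469, 0.0922]
tcp_rot: [-3.142, 0.0, 1.438]
wrist_force: [-0.2, -0.2, -2.8]
opening: 0.0213
grip_force: 89.7
```

```bash
python3 look2.py pics/p10.png
```

```text
35.9333 [0.53604366 0.14694639 0.09222203] [-3.14152455e+00  1.53441287e-04  1.43831356e+00] [-0.21441763 -0.19846865 -2.75559523] 0.02127558970279127
```

View pics/p10.png

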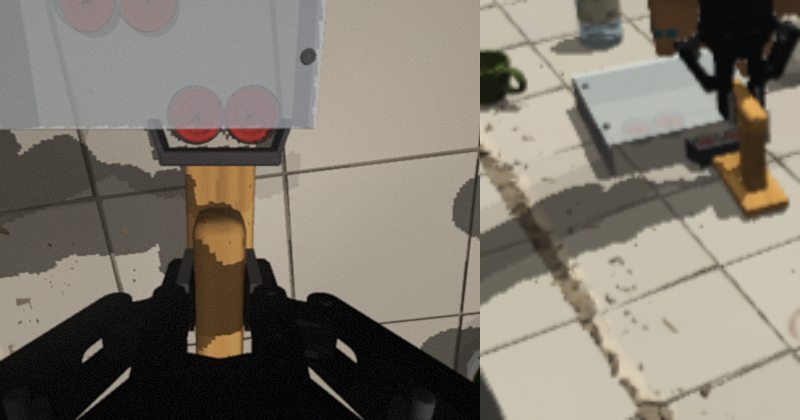

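Request:
{"op": "jog_arm", "data": {"series": [{"translation": [0.03, 0.3, 0], "rotation": [0, 0, 0]}, {"translation": [0.04, 0.4, 0], "rotation": [0, 0, 0]}, {"translation": [0.04, 0.4, 0], "rotation": [0, 0, 0]}, {"translation": [0.04, 0.4, 0], "rotation": [0, 0, 0]}, {"translation": [0.04, 0.4, 0], "rotation": [0, 0, 0]}, {"translation": [0.04, 0.4, 0], "rotation": [0, 0, 0]}, {"translation": [0.03, 0.4, 0], "rotation": [0, 0, 0]}, {"translation": [0, 0, 0], "rotation": [0, 0, 0]}, {"translation": [0, 0, 0], "rotation": [0, 0, 0]}, {"translation": [0, 0, 0], "rotation": [0, 0, 0]}]}}

```text
t: 36.87
tool_pos: [0.5424, 0.2139, 0.0922]
tcp_rot: [-3.141, 0.0, 1.438]
wrist_force: [0.3, 0.0, -2.4]
opening: 0.0208
grip_force: 89.7
```

Request:
{"op": "jog_arm", "data": {"series": [{"translation": [-0.05, -0.4, 0], "rotation": [0, 0, 0]}, {"translation": [-0.1, -0.8, 0], "rotation": [0, 0, 0]}, {"translation": [-0.1, -0.9, 0], "rotation": [0, 0, 0]}, {"translation": [-0.1, -0.9, 0], "rotation": [0, 0, 0]}, {"translation": [-0.1, -0.9, 0], "rotation": [0, 0, 0]}, {"translation": [0, -0.9, 0], "rotation": [0, 0, 0]}, {"translation": [0, -0.9, 0], "rotation": [0, 0, 0]}, {"translation": [0, 0, 1], "rotation": [0, 0, 0]}, {"translation": [0, 0, 1], "rotation": [0, 0, 0]}, {"translation": [0, 0, 1], "rotation": [0, 0, 0]}]}}

```text
t: 37.7
tool_pos: [0.5304, 0.0694, 0.1679]
tcp_rot: [-3.14, 0.001, 1.435]
wrist_force: [0.9, 0.8, -2.5]
opening: 0.0208
grip_force: 89.5
```

Request:
{"op": "jog_arm", "data": {"series": [{"translation": [-0.4, -0.8, 0], "rotation": [0, 0, 0.2]}, {"translation": [-0.4, -1, 0], "rotation": [0, 0, 0.2]}, {"translation": [-0.4, -1, 0], "rotation": [0, 0, 0.2]}, {"translation": [-0.4, -1, 0], "rotation": [0, 0, 0.2]}, {"translation": [-0.4, -1, 0], "rotation": [0, 0, 0.2]}, {"translation": [-0.4, -1, 0], "rotation": [0, 0, 0.2]}, {"translation": [-0.4, -1, 0], "rotation": [0, 0, 0.2]}, {"translation": [-0.4, -1, 0], "rotation": [0, 0, 0.16]}, {"translation": [0, -1, 0], "rotation": [0, 0, 0]}, {"translation": [0, -1, 0], "rotation": [0, 0, 0]}, {"translation": [0, -1, 0], "rotation": [0, 0, 0]}, {"translation": [0, -1, 0], "rotation": [0, 0, 0]}]}}

```text
t: 38.7
tool_pos: [0.45, -0.2256, 0.1675]
tcp_rot: [3.141, 0.0, 1.572]
wrist_force: [1.1, -0.3, -2.6]
opening: 0.0203
grip_force: 89.6
```

Request:
{"op": "jog_arm", "data": {"series": [{"translation": [0, -1, 0], "rotation": [0, 0, 0]}, {"translation": [0, -1, 0], "rotation": [0, 0, 0]}, {"translation": [0, -1, 0], "rotation": [0, 0, 0]}, {"translation": [0, -1, 0], "rotation": [0, 0, 0]}, {"translation": [0, -0.46, 0], "rotation": [0, 0, 0]}, {"translation": [0, 0, -0.5], "rotation": [0, 0, 0]}, {"translation": [0, 0, -0.5], "rotation": [0, 0, 0]}, {"translation": [0, 0, -0.5], "rotation": [0, 0, 0]}, {"translation": [0, 0, -0.5], "rotation": [0, 0, 0]}, {"translation": [0, 0, 0], "rotation": [0, 0, 0]}, {"translation": [0, 0, 0], "rotation": [0, 0, 0]}]}}

```text
t: 39.62
tool_pos: [0.4502, -0.3348, 0.1169]
tcp_rot: [-3.14, -0.001, 1.573]
wrist_force: [-0.6, 0.1, -2.6]
opening: 0.021
grip_force: 89.5
```

```bash
python3 - <<'E'
from h import *
s=bot.sense(); print(s['t'],s['tool_pos'],s['tcp_rot'],s['wrist_force'],s['opening'])
w=bot.grab_frame('wrist')[:,:,::-1]; t=bot.grab_frame('top')[:,:,::-1]
o=np.zeros((600,800,3),np.uint8); o[:420,:560]=w; o[420:]=cv2.resize(t[182:255,120:440],(800,180))
o[:400,560:]=cv2.resize(t[190:260,120:200],(240,210))[:,:].repeat(2,0)[:400] if 0 else 0
o[:210,560:]=cv2.resize(t[190:260,120:200],(240,210),interpolation=cv2.INTER_CUBIC)
cv2.imwrite('pics/p11.png',o)
E
```

```text
39.6167 [ 0.45024937 -0.33481704  0.11693839] [-3.14018452e+00 -1.05883365e-03  1.57289537e+00] [-0.55489971  0.12657094 -2.55876247] 0.020971957474921473
```

View pics/p11.png

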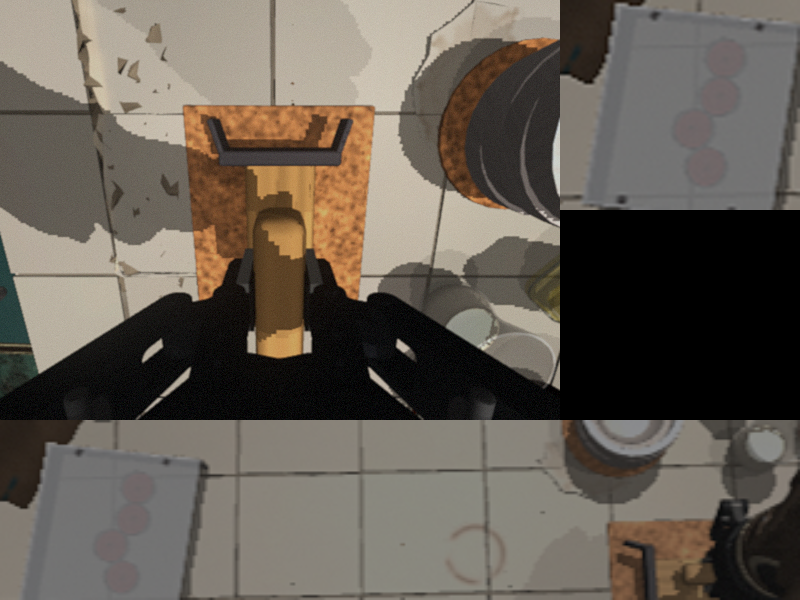

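```bash
python3 - <<'E'
from h import *
np.set_printoptions(precision=4,suppress=True)
c=cam('wrist')
for u,v in((183,105),(375,105)): print(px2w(c,u,v,.004))
for u,v in((219,160),(341,160)): print('bladetop',px2w(c,u,v,.026+.1169-.0885))
E
```

```text
[ 0.3772 -0.254   0.004 ]
[ 0.5258 -0.2535  0.004 ]
bladetop [ 0.4126 -0.2896  0.0544]
bladetop [ 0.4918 -0.2894  0.0544]
```

Request:
{"op": "jog_arm", "data": {"series": [{"translation": [0, -0.08, -0.3], "rotation": [0, 0, 0]}, {"translation": [0, 0, -0.3], "rotation": [0, 0, 0]}, {"translation": [0, 0, -0.2], "rotation": [0, 0, 0]}, {"translation": [0, 0, -0.12], "rotation": [0, 0, 0]}, {"translation": [0, 0, 0], "rotation": [0, 0, 0]}, {"translation": [0, 0, 0], "rotation": [0, 0, 0]}]}}

```text
t: 40.22
tool_pos: [0.4511, -0.337, 0.0939]
tcp_rot: [-3.141, -0.0, 1.573]
wrist_force: [-0.5, 1.1, -3.3]
opening: 0.0208
grip_force: 89.8
```

Request:
{"op": "jog_arm", "data": {"series": [{"translation": [0, 0, -0.04], "rotation": [0, 0, 0]}, {"translation": [0, 0, 0], "rotation": [0, 0, 0]}, {"translation": [0, 0, 0], "rotation": [0, 0, 0]}]}}

```text
t: 40.47
tool_pos: [0.4514, -0.3372, 0.0935]
tcp_rot: [3.141, 0.0, 1.573]
wrist_force: [1.0, -0.4, -1.8]
opening: 0.0209
grip_force: 89.8
```

Request:
{"op": "jog_arm", "data": {"series": [{"translation": [0, 0, -0.05], "rotation": [0, 0, 0]}, {"translation": [0, 0, 0], "rotation": [0, 0, 0]}, {"translation": [0, 0, 0], "rotation": [0, 0, 0]}]}}

```text
t: 40.72
tool_pos: [0.4516, -0.3373, 0.0926]
tcp_rot: [3.141, 0.001, 1.573]
wrist_force: [0.6, 1.2, 0.8]
opening: 0.0208
grip_force: 90.0
```

Request:
{"op": "jog_arm", "data": {"series": [{"translation": [0, 0, 0], "rotation": [0, 0, 0]}, {"translation": [0, 0, 0], "rotation": [0, 0, 0]}, {"translation": [0, 0, 0], "rotation": [0, 0, 0]}, {"translation": [0, 0, 0], "rotation": [0, 0, 0]}, {"translation": [0, 0, 0], "rotation": [0, 0, 0]}, {"translation": [0, 0, 0], "rotation": [0, 0, 0]}, {"translation": [0, 0, 0], "rotation": [0, 0, 0]}, {"translation": [0, 0, 0.5], "rotation": [0, 0, 0]}, {"translation": [0, 0, 1], "rotation": [0, 0, 0]}, {"translation": [0, 0, 1], "rotation": [0, 0, 0]}, {"translation": [0, 0, 1], "rotation": [0, 0, 0]}, {"translation": [0, 0, 1], "rotation": [0, 0, 0]}], "claw": 0.2}}

```text
t: 41.72
tool_pos: [0.4511, -0.337, 0.2057]
tcp_rot: [-3.141, -0.0, 1.573]
wrist_force: [1.2, -0.5, 0.3]
opening: 0.0684
grip_force: 0.0
```

Request:
{"op": "jog_arm", "data": {"series": [{"translation": [-1, 0, 0.3], "rotation": [0, 0, 0]}, {"translation": [-1, 0, 0.3], "rotation": [0, 0, 0]}, {"translation": [-1, 0, 0], "rotation": [0, 0, 0]}, {"translation": [-1, 0, 0], "rotation": [0, 0, 0]}, {"translation": [-1, 0, 0], "rotation": [0, 0, 0]}, {"translation": [-1, 0, 0], "rotation": [0, 0, 0]}, {"translation": [-1, 0, 0], "rotation": [0, 0, 0]}, {"translation": [0, 0, 0], "rotation": [0, 0, 0]}]}}

```text
t: 42.38
tool_pos: [0.2731, -0.3366, 0.22]
tcp_rot: [-3.141, 0.0, 1.571]
wrist_force: [0.2, -0.3, 0.4]
opening: 0.068
grip_force: 0.0
```

```bash
python3 - <<'E'
from h import *
s=bot.sense(); print(s['t'],s['tool_pos'],s['wrist_force'],s['opening'])
t=bot.grab_frame('top')[:,:,::-1]; a=bot.grab_frame('scene')[:,:,::-1]
o=np.zeros((600,800,3),np.uint8); o[:332]=cv2.resize(t[147:280,120:440],(800,332),interpolation=cv2.INTER_CUBIC)
o[332:,:360]=cv2.resize(a[150:418,130:490],(360,268)); cv2.imwrite('pics/p12.png',o)
E
```

```text
42.3833 [ 0.27306269 -0.3365548   0.2200197 ] [ 0.18578982 -0.29643492  0.40252744] 0.06800264462131238
```

View pics/p12.png

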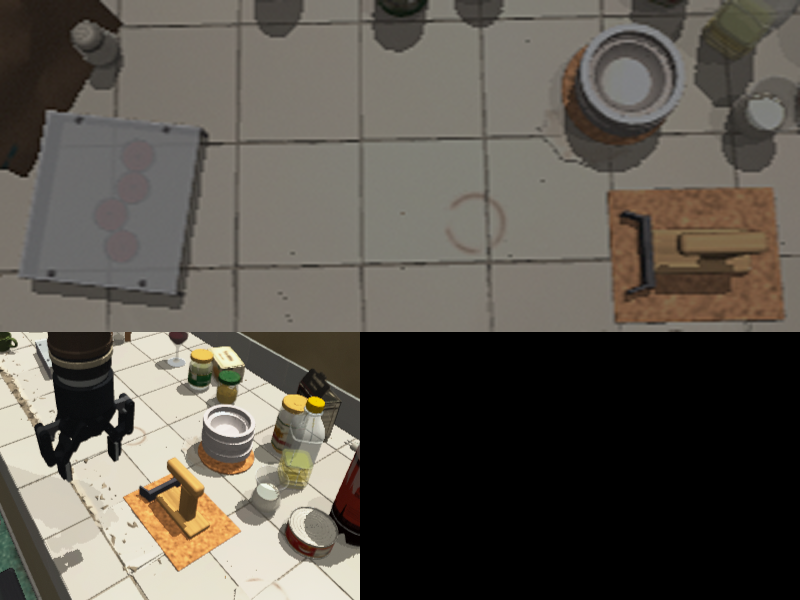

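All three covers are nested, the four tea lights lie well under the roof, and the scraper stands on the mat with the arm clear, so I am handing in.

```bash
python3 -c "
from rig import bot
print(bot.finish_job())"
```

```text
the job is handed in; nothing more can be done
None
```

The job is handed in, with no verdict returned: the last pictures show the three loose covers nested in the trivet cover, all four tea lights under the catcher's roof, the scraper standing on the middle of its mat, and the salt shaker and small glass where they were.

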